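# Set up the oil straining stand and crack the drain valve two turns

## Robot

A 7-joint arm with a two-finger parallel gripper is mounted at the origin on the work surface. World frame = base frame: x ahead of the robot, y to its left, z up, the work surface at z = 0. Lengths are in m, angles in rad, forces in N, time in s.
With the tool pointing down it reaches from about 0.4 to 0.85 m from the base axis. Payload 10.4 kg.
Tool frame: the origin (TCP) lies between the finger pads; the fingertips stand 17 mm ahead of it and the grasp point (between the pads) lies 2 mm behind it; x points along the fingers, y is the direction in which the jaws open and shut, and the axes are right-handed (so a half turn about x gives the same grasp; the last joint's range is limited). The gripper opens to 87 mm and grips with 3 to 60 N. Pads are 19 mm wide; open, the fingers measure 117 mm over their backs; the gripper's body (75 mm by 190 mm) begins 51 mm behind the grasp point.
Start: joints at [1.119, 0.332, -0.065, 1.46, 0.022, 1.35, -0.088], TCP at [0.26, -0.568, 0.24] pointing down, gripper open.
Joint ranges: [-2.6, 2.6], [-0.5, 2.12], [-1.47, 1.34], [0.16, 2.42], [-1.27, 4.41], [0.06, 2.06], [-2.6, 2.6]. Speed limits (rad/s): [2.22, 2.22, 2.79, 2.79, 3.14, 3.14, 3.14].

## Interface

Orientations are given as a unit quaternion [x, y, z, w].
In Python, from bench import r, optics, close_job gives the robot as it stands.
- The arm moves only by the shell command python3 -m inch 'ROWS' [OPENING] [FORCE]. ROWS is JSON, a list of rows, each an object with "translation": the shift along the tool's x, y, z in cm, a list of three; "spin": the turn about the tool's x in degrees. In form: [{"translation": [tx, ty, tz], "spin": spin}, ...]. A call has 1 to 20 rows; each row shifts and turns the pose as measured when the row begins, along the tool's axes as they then stand; what a row does not reach is not made up. A row lasts 1/8 s, in which the tool goes at most 62.5 mm and 10.7 degrees, less where a joint would pass 70% of its speed; a pose out of reach is approached as far as the arm can. A call is refused whole if a number of a shift passes 6.25 or a number of a turn 10.7, either way. A call with a gripper value outside its range is refused whole. OPENING is the closure, from 0 (fully open) to 1 (shut), set as the call begins (- or left out, the last holds). The fingers move at their own pace and stop on an object; FORCE is the grip in N (left out, the last holds). Time passes only in rows, so rows that do not move let the fingers close. It gives the time, the measured TCP pose, the force and the opening at its end, in the units of the state.
- r.read_state(): the state, without advancing time (a new reading comes with each control period).
- optics.camera(name): name is "scene" or "top" or "wrist"; returns the picture (420x560x3 uint8, red, green, blue); there is no depth.
- optics.camera_model(name): a dict with "camera_matrix" (3x3 intrinsics, pixels), "world_from_camera" (4x4, takes a point from camera to world coordinates); the wrist camera has in their place "tool_from_camera" (4x4, takes a point from camera to tool coordinates, whose origin is the TCP and whose axes are the tool frame's). Camera axes: x right, y down, z forward; pixel columns grow to the right and rows downward; lengths in m; the calibration is good to about 2 mm. A picture is of the moment at which its call begins: read the wrist's pose just before it. camera_model takes no time and is no camera call.
- close_job(): hands the job in, once; it reports no verdict.
The state is a dict: "time": time; "joint_positions": joint angles; "joint_vel": joint speeds; "joint_torque": joint torques, N m; "ee_pos": TCP position; "eef_rot": TCP orientation; "ft_force": force on the tool from outside, world axes, zero at the start; "torque": the same for the moment, N m; "width": finger opening in m.
Only numpy, scipy, OpenCV 4.12 (cv2) and the standard library are available. Lean on these libraries where they do the work, as an engineer would, in place of code of your own. Each camera call takes 0.05 s, during which the arm holds its last target.

## Task

Get the oil straining stand ready for a pour: stand the middle-sized strainer cup upright in the stand's fixed bowl, then the small cup upright inside the middle one. Then turn the drain valve fully shut (clockwise, to its stop), back it off exactly two full turns from the stop, and finish still gripping the wheel's upright handle, holding the valve there. Leave the oil bottle, the wrench and the parts tray where they are.

Things in the scene. Friction and masses are not known exactly. Their poses are not given: they have to be found in the camera images.
- bowl_floor (a point): Centre of the inner floor of the stand's bowl. The bowl is bare steel, open at the top, fixed to the stand at one end: outside 112 mm wide at the foot and 128 mm at the rim, wall 4 mm, rim 50 mm above this point (91 mm above the bench). This point is 41 mm above the bench. Axes are those of the stand (z up, y from the valve towards the bowl).
- cup_mid_c (a point): Middle-sized perforated steel strainer cup, loose, standing mouth up on the bench, 180 g: round, 66 mm wide at the rim, 62 mm at the foot, 70 mm high, wall 3 mm, floor 4 mm thick. The point is on its axis half-way up, 35 mm above its underside; z is its axis. Can be gripped across its outside near the rim; standing in the bowl its top 20 mm stick out above the bowl's rim.
- cup_small_c (a point): Small perforated steel strainer cup, loose, standing mouth up on the bench, 110 g: round, 44 mm wide at the rim, 41 mm at the foot, 85 mm high, wall 3 mm, floor 4 mm thick. The point is on its axis half-way up, 42.5 mm above its underside; z is its axis. Standing inside the middle cup (whose inner floor is 4 mm above its underside) its top 19 mm stick out above the middle cup's rim.
- valve_hub (a point): Point on the upright axis of the valve wheel, at the height of the middle of the handle, 121 mm above the bench. It is fixed to the stand, 210 mm from the bowl's axis. The grey three-spoked wheel (rim circle 55 mm radius to the bar's centre, bar 12 mm thick, top of rim 91 mm above the bench) turns about this axis on a brass valve.
- valve_handle: The wheel's upright handle: a black round grip, 20 mm wide and 56 mm tall, standing on the wheel's rim 55 mm from the wheel's axis and travelling round with it. Origin at its middle, 121 mm above the bench; its top is 149 mm and its foot 93 mm above the bench. It spins freely on its own pin, so a gripper that holds it need not turn as it goes round.
- valve_wheel (a joint): Angle of the valve wheel in rad: 0 is fully shut against a hard stop; it grows as the valve opens, counter-clockwise seen from above, and closes clockwise. It starts a quarter to three quarters of a turn open; its other end is at 22 rad. Stays where it is left; turning takes about 4 to 5 N at the handle.
- oil_bottle: Grey closed oil bottle, 76 mm wide, 160 mm high, loose, beyond the stand. Origin at the centre of its underside. Leave alone.
- wrench: Steel wrench about 180 mm long lying flat on the bench beyond the stand, loose. Leave alone.
- parts_tray: Black divided parts tray, 100 by 180 by 45 mm, loose, beyond the stand. Origin at the centre of its underside. Leave alone.
Things that resemble listed ones, but are neither listed nor needed, are in the scene too. What is shaped like the part that bears cup_mid_c but blue, orange or red is not meant.

How it is judged:
By the outcome, as a careful person would: the job done as asked, in the order asked, and still so for the second after the job is handed in, while the arm keeps its last pose, push and grip.
It also fails if it takes over 72 s, if anything falls off the work surface, if the arm or the gripper's body presses on something with over 40 N, if the wrist force passes 120 N, or if a joint passes its speed limit or range.

## Working session

There is one attempt and no reset: what is moved stays moved. The work goes in short steps, Python scripts to look and compute and a shell command to move; the robot and the scene stay as the last step left them, time stands still between calls to the robot, and variables do not carry over. Pictures are saved under pics/ and viewed, and the job is handed in when it is done.

```bash
ls; mkdir -p pics
python3 - <<'E'
from bench import r, optics
import cv2,numpy as np
s=r.read_state(); print(s)
for n in ["scene","top","wrist"]:
    im=optics.camera(n); cv2.imwrite(f"pics/{n}0.png",im[:,:,::-1]); m=optics.camera_model(n); print(n,{k:np.round(v,4).tolist() for k,v in m.items()})
E
```

```text
pics
{'time': 0.0, 'joint_positions': array([ 1.11941527,  0.33288523, -0.06468007,  1.46094287,  0.0216258 ,
        1.34989863, -0.08847878]), 'joint_vel': array([-0.00126715,  0.00063027, -0.0009501 ,  0.00035655, -0.00019904,
       -0.00011643, -0.00029805]), 'joint_torque': array([-3.42465137e-04, -6.23254895e+01,  2.47127458e-02, -3.89897203e+01,
       -6.12170273e-02,  4.00990422e-02,  1.54283784e-04]), 'ee_pos': array([ 0.25967745, -0.56810058,  0.2387448 ]), 'eef_rot': array([-0.69077426, -0.15093658,  0.69105791, -0.14996012]), 'ft_force': array([-0.59019914,  0.157616  , -0.66716659]), 'torque': array([-0.05507006, -0.00626385,  0.00028509]), 'width': 0.08711088067876328}
scene {'camera_matrix': [[480.9789, 0.0, 280.2491], [0.0, 480.9789, 203.7223], [0.0, 0.0, 1.0]], 'world_from_camera': [[0.1674, 0.6425, -0.7477, 1.4141], [0.9856, -0.0923, 0.1414, -0.1182], [0.0218, -0.7607, -0.6488, 0.8049], [0.0, 0.0, 0.0, 1.0]]}
top {'camera_matrix': [[410.6255, 0.0, 281.4622], [0.0, 410.6255, 204.5147], [0.0, 0.0, 1.0]], 'world_from_camera': [[-0.0156, -0.982, 0.1884, 0.3599], [-0.9998, 0.0169, 0.0052, 0.0445], [-0.0083, -0.1883, -0.9821, 1.2553], [0.0, 0.0, 0.0, 1.0]]}
wrist {'camera_matrix': [[297.5888, 0.0, 271.7609], [0.0, 297.5888, 210.7173], [0.0, 0.0, 1.0]], 'tool_from_camera': [[-0.0008, -0.2652, 0.9642, -0.1454], [1.0, 0.0017, 0.0012, 0.0006], [-0.0019, 0.9642, 0.2652, -0.0721], [0.0, 0.0, 0.0, 1.0]]}
```

View pics/scene0.png

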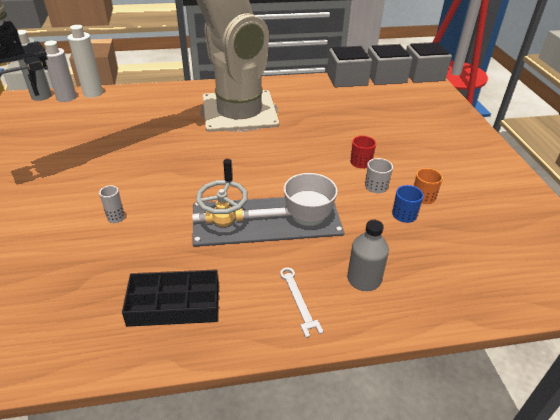

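View pics/top0.png

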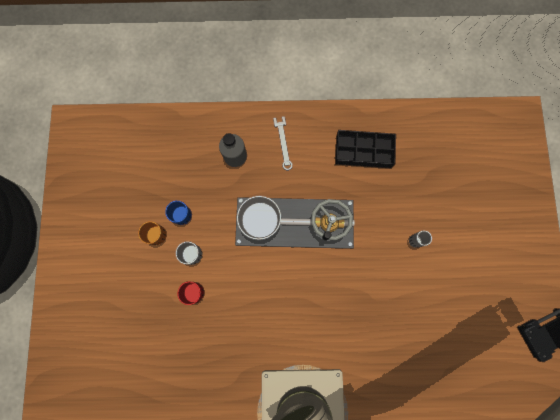

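View pics/wrist0.png

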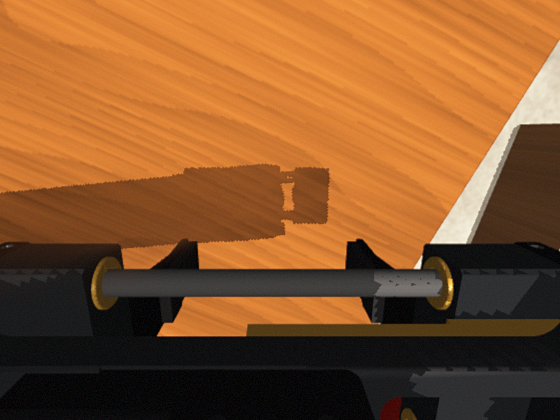

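The top view shows the mid-cup candidates: steel at (188,254), red at (191,293), blue at (178,213) and orange at (151,234). The steel one fits the description. The small cup is at (423,240), the bowl at (259,218), and the wheel at (333,222) with its handle at (327,236). I'll check these in enlarged crops.

Run:
```python
import cv2,numpy as np
t=cv2.imread("pics/top0.png"); s=cv2.imread("pics/scene0.png")
def c(im,x,y,w,h,k): return cv2.resize(im[y:y+h,x:x+w],None,fx=k,fy=k,interpolation=cv2.INTER_CUBIC)
cv2.imwrite("pics/c1.png",c(t,130,190,100,75,8))
cv2.imwrite("pics/c2.png",c(t,230,185,132,75,6))
cv2.imwrite("pics/c3.png",np.hstack([c(t,400,220,50,50,8),c(s,88,175,50,50,8)]))
cv2.imwrite("pics/c4.png",c(s,185,145,160,110,5))
```

```text
(no output)
```

View pics/c1.png

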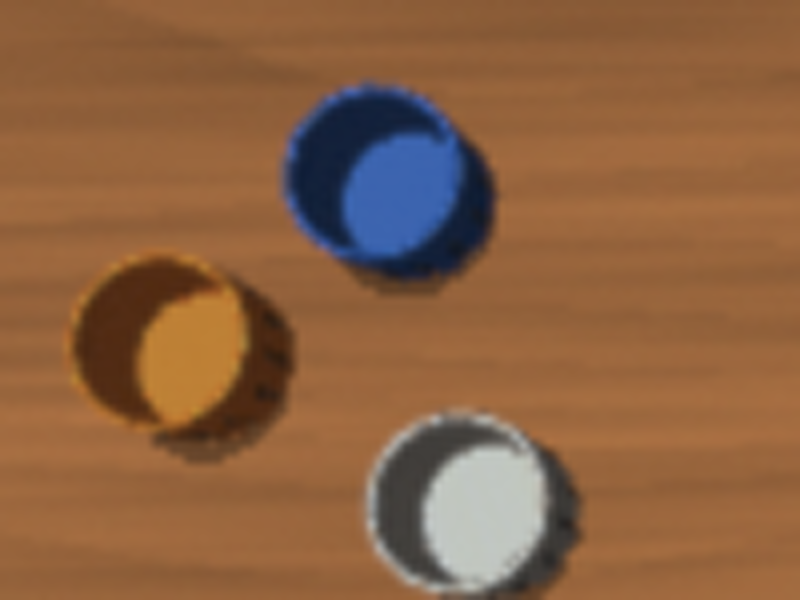

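View pics/c2.png

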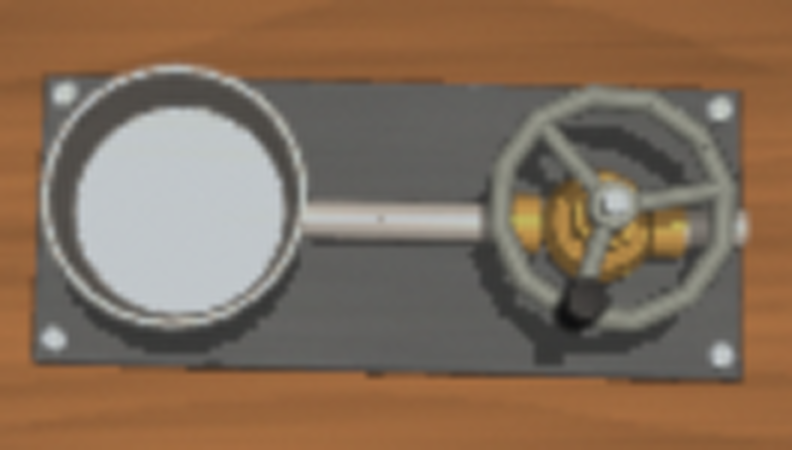

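View pics/c3.png

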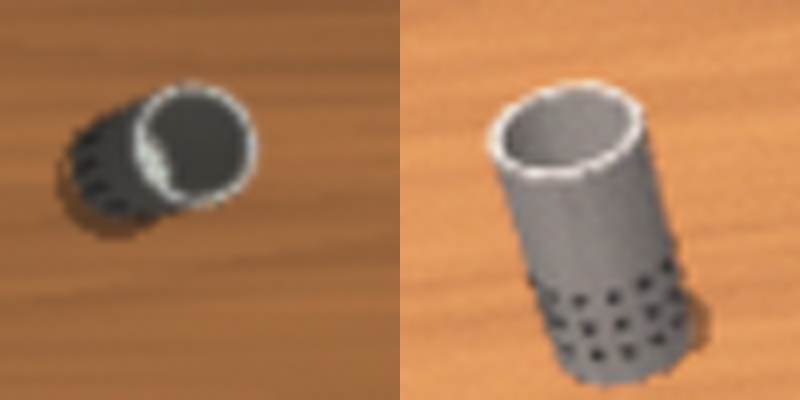

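View pics/c4.png

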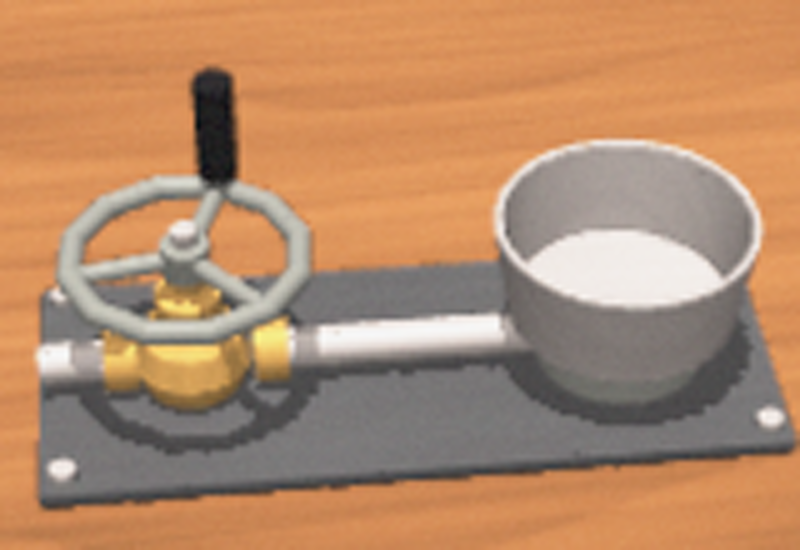

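The steel cup among the coloured ones (top pixel 187,252) is bare metal, perforated and mid-sized, so it's the right one. Next I'll work out positions.

```bash
cat > h.py <<'E'
import numpy as np, cv2
from bench import r, optics
from scipy.spatial.transform import Rotation as R
def ray(name,uv,pose=None):
    m=optics.camera_model(name); K=np.array(m["camera_matrix"])
    if name=="wrist":
        s=pose or r.read_state(); T=np.eye(4);T[:3,:3]=R.from_quat(s["eef_rot"]).as_matrix();T[:3,3]=s["ee_pos"]
        W=T@np.array(m["tool_from_camera"])
    else: W=np.array(m["world_from_camera"])
    d=W[:3,:3]@np.linalg.solve(K,[uv[0],uv[1],1]); return W[:3,3],d
def plane(name,uv,z,pose=None):
    o,d=ray(name,uv,pose); return (o+d*(z-o[2])/d[2])
def rot():
    return R.from_quat(r.read_state()["eef_rot"]).as_matrix()
def totool(target,spin_first=None):
    s=r.read_state(); return 100*rot().T@(np.array(target)-s["ee_pos"])
def look(name,fn,k=1,crop=None):
    s=r.read_state(); im=optics.camera(name)[:,:,::-1]
    if crop: x,y,w,h=crop; im=im[y:y+h,x:x+w]
    if k!=1: im=cv2.resize(im,None,fx=k,fy=k,interpolation=cv2.INTER_CUBIC)
    cv2.imwrite(fn,im); return s
E
python3 - <<'E'
from h import *
np.set_printoptions(precision=4,suppress=True)
P=dict(mid=[("top",(186.8,252.2)),.07],bowl=[("top",(258.5,217.25)),("scene",(310.3,189.4)),.091],wheel=[("top",(331.4,219.25)),("scene",(221.7,196.4)),.085],
handle=[("top",(326.75,234.6)),.149],small=[("top",(423.9,237.6)),("scene",(108.5,190.8)),.085])
for k,v in P.items():
    for n,uv in v[:-1]: print(k,n,plane(n,uv,v[-1]))
print(rot())
E
```

```text
mid top [0.4521 0.3256 0.07  ]
bowl top [0.5472 0.1171 0.091 ]
bowl scene [0.5498 0.1169 0.091 ]
wheel top [ 0.5388 -0.0924  0.085 ]
wheel scene [ 0.5389 -0.0925  0.085 ]
handle top [ 0.4873 -0.0708  0.149 ]
small top [ 0.4815 -0.3537  0.085 ]
small scene [ 0.4807 -0.3537  0.085 ]
[[-0.0005  0.4158 -0.9095]
 [ 0.001  -0.9095 -0.4158]
 [-1.     -0.0011  0.    ]]
```

```bash
python3 -m inch '[{"translation":[0,-3.5,-4.9],"spin":0},{"translation":[0,-3.5,-4.9],"spin":0},{"translation":[0,-3.5,-4.9],"spin":0},{"translation":[0,-3.5,-4.9],"spin":0},{"translation":[0,-3.5,-4.9],"spin":0},{"translation":[0,-3.5,-4.9],"spin":0},{"translation":[0,-3.5,-4.9],"spin":0},{"translation":[0,-3.5,-4.9],"spin":0}]'
python3 -m inch '[{"translation":[0,-5.6,-1.9],"spin":0},{"translation":[0,-5.6,-1.9],"spin":0},{"translation":[0,-5.6,-1.9],"spin":0},{"translation":[0,-5.6,-1.9],"spin":0},{"translation":[0,-5.6,-1.9],"spin":0},{"translation":[0,-5.6,-1.9],"spin":0}]'
python3 - <<'E'
from h import *
np.set_printoptions(precision=4,suppress=True)
print(totool([.4521,.3256,.24]),rot(),r.read_state()["joint_positions"])
E
```

```text
time: 1.15
ee_pos: [0.5039, -0.1424, 0.2369]
eef_rot: [-0.691, -0.147, 0.693, -0.147]
ft_force: [0.8, -0.6, 0.0]
width: 0.0871
time: 1.9
ee_pos: [0.4699, 0.2222, 0.2367]
eef_rot: [-0.691, -0.147, 0.692, -0.147]
ft_force: [1.7, 0.1, -0.1]
width: 0.0868
[ -0.3229 -10.1681  -2.5763] [[-0.0019  0.4063 -0.9137]
 [ 0.0006 -0.9137 -0.4063]
 [-1.     -0.0013  0.0015]] [ 0.1507  0.1697 -0.746   1.7076  0.1173  1.3118 -1.7708]
```

```bash
python3 -m inch '[{"translation":[0.3,-5,-1.3],"spin":0},{"translation":[0.3,-5,-1.3],"spin":0},{"translation":[2,0,0],"spin":0},{"translation":[0,0,0],"spin":0}]'
python3 - <<'E'
from h import *
np.set_printoptions(precision=4,suppress=True)
print(look("wrist","pics/w1.png")); print(totool([.4521,.3256,.24]))
E
```

```text
time: 2.4
ee_pos: [0.4493, 0.3323, 0.2098]
eef_rot: [-0.69, -0.15, 0.692, -0.148]
ft_force: [1.2, -0.7, 0.5]
width: 0.0869
{'time': 2.4, 'joint_positions': array([-0.043 ,  0.3026, -0.7992,  1.646 ,  0.2199,  1.2885, -2.0264]), 'joint_vel': array([-0.0246, -0.0115, -0.0303, -0.0484, -0.0086,  0.0112, -0.0062]), 'joint_torque': array([ -1.3583, -48.0892,  -8.8448, -36.8906,   0.0211,  -0.501 ,
        -0.1472]), 'ee_pos': array([0.4493, 0.3323, 0.2098]), 'eef_rot': array([-0.6901, -0.1505,  0.6922, -0.1482]), 'ft_force': array([ 1.1941, -0.7102,  0.5262]), 'torque': array([-0.0465, -0.0037, -0.0361]), 'width': 0.08689102305454532}
[-2.899   0.7742  0.0653]
```

View pics/w1.png

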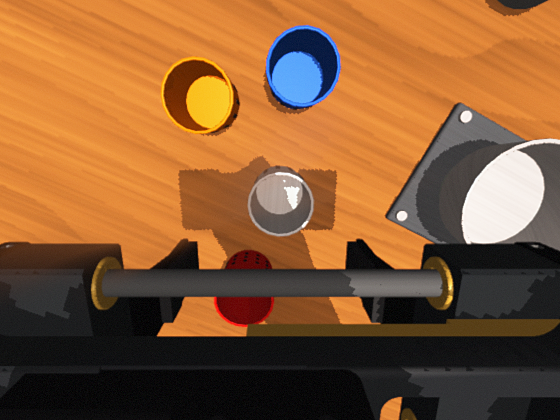

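Run:
```python
from h import *
np.set_printoptions(precision=4,suppress=True)
for n,uv in dict(mid=(281,202),red=(245,289),blue=(303,67),orange=(197.5,95)).items(): print(n,plane("wrist",uv,.07))
print(plane("scene",(378.5,166.5),.07))
print(totool(list(plane("wrist",(281,202),.07)[:2])+[.07]))
look("scene","pics/s1.png",5,(340,125,110,100))
```

```text
mid [0.4555 0.3253 0.07  ]
red [0.352  0.3198 0.07  ]
blue [0.5744 0.3594 0.07  ]
orange [0.5142 0.4358 0.07  ]
[0.456 0.321 0.07 ]
[14.1     1.0146 -0.2351]
```

View pics/s1.png

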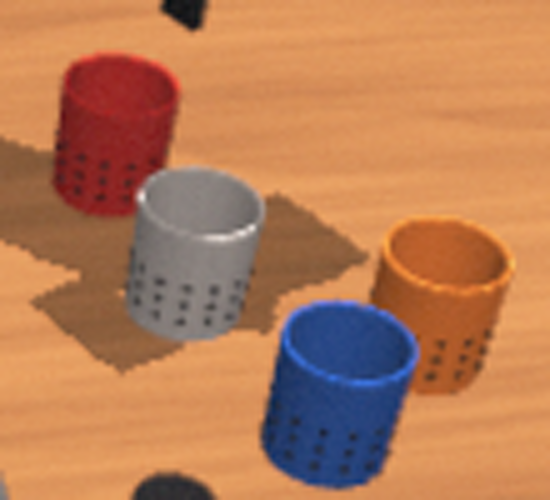

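```bash
python3 -m inch '[{"translation":[2,0.9,-0.1],"spin":0},{"translation":[3.5,0,0],"spin":0},{"translation":[3,0,0],"spin":0},{"translation":[1,0,0],"spin":0},{"translation":[0,0,0],"spin":0}]'
python3 - <<'E'
from h import *
np.set_printoptions(precision=4,suppress=True)
print(totool([.454,.325,.064]))
look("wrist","pics/w2.png")
E
```

```text
time: 3.12
ee_pos: [0.4597, 0.3229, 0.12]
eef_rot: [0.695, 0.148, -0.689, 0.145]
ft_force: [-0.5, -0.3, -0.0]
width: 0.0872
[ 5.5951 -0.4041  0.4828]
```

View pics/w2.png

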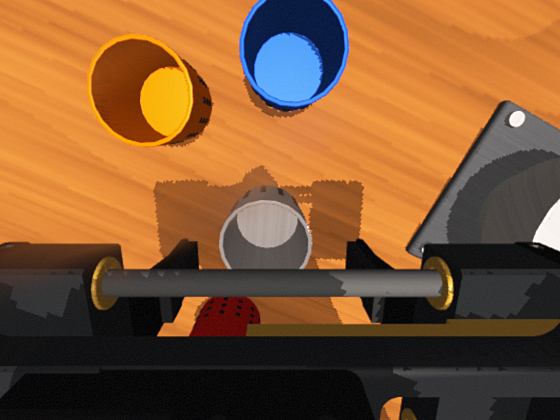

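Run:
```python
from h import *
np.set_printoptions(precision=4,suppress=True)
im=cv2.imread("pics/w2.png")[170:290,190:350]; cv2.imwrite("pics/w2c.png",cv2.resize(im,None,fx=5,fy=5,interpolation=cv2.INTER_CUBIC))
for v in (234,238,242): print(plane("wrist",(266,v),.07))
```

```text
[0.4604 0.3268 0.07  ]
[0.4577 0.3256 0.07  ]
[0.4549 0.3244 0.07  ]
```

View pics/w2c.png

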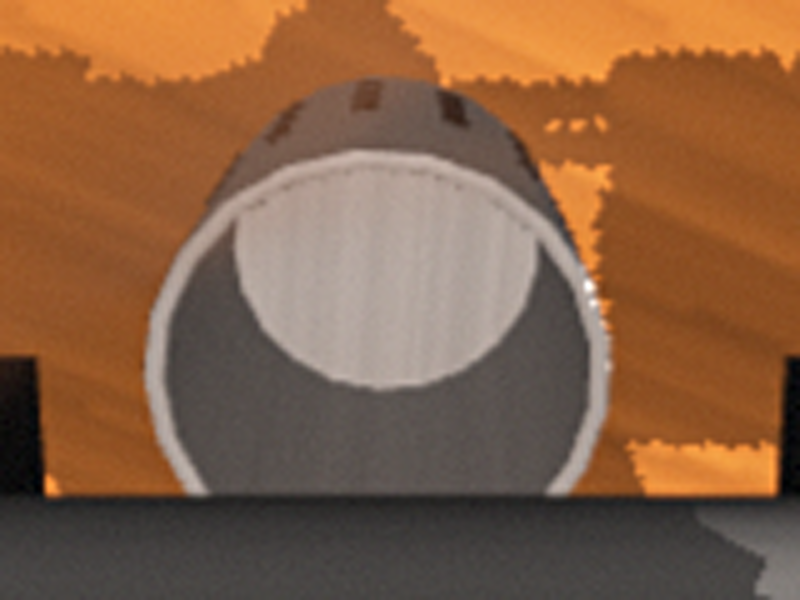

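```bash
python3 -m inch '[{"translation":[0,-0.4,0.5],"spin":0},{"translation":[2.5,0,0],"spin":0},{"translation":[2,0,0],"spin":0},{"translation":[0,0,0],"spin":0}]'
python3 - <<'E'
from h import *
np.set_printoptions(precision=4,suppress=True)
print(totool([.454,.3245,.064]))
E
```

```text
time: 3.68
ee_pos: [0.4549, 0.327, 0.0783]
eef_rot: [0.697, 0.149, -0.686, 0.144]
ft_force: [-0.1, 0.0, 0.4]
width: 0.087
[1.4239 0.1963 0.21  ]
```

```bash
python3 -m inch '[{"translation":[0.8,0.2,0.2],"spin":0},{"translation":[0.6,0,0],"spin":0},{"translation":[0,0,0],"spin":0}]'
python3 - <<'E'
from h import *
np.set_printoptions(precision=4,suppress=True)
print(totool([.454,.3245,.064]),rot()[:,0])
E
python3 -m inch '[{"translation":[0,0,0],"spin":0},{"translation":[0,0,0],"spin":0},{"translation":[0,0,0],"spin":0},{"translation":[0,0,0],"spin":0},{"translation":[0,0,0],"spin":0},{"translation":[0,0,0],"spin":0}]' 1 20
```

```text
time: 4.05
ee_pos: [0.4546, 0.3249, 0.0648]
eef_rot: [0.698, 0.149, -0.686, 0.144]
ft_force: [-0.2, -0.7, 0.7]
width: 0.0874
[0.0746 0.0158 0.0702] [ 0.0145  0.0106 -0.9998]
time: 4.8
ee_pos: [0.4548, 0.3254, 0.0654]
eef_rot: [0.698, 0.149, -0.686, 0.144]
ft_force: [-0.1, 0.3, -0.5]
width: 0.0656
```

```bash
python3 -m inch '[{"translation":[-2,0,0],"spin":0},{"translation":[-5,0,0],"spin":0},{"translation":[-5,0,0],"spin":0},{"translation":[-2,0,0],"spin":0},{"translation":[0,0,0],"spin":0}]'
python3 - <<'E'
from h import *
np.set_printoptions(precision=4,suppress=True)
print(totool([.5485,.117,.19]),rot()[:,0],r.read_state()["width"])
E
```

```text
time: 5.42
ee_pos: [0.4519, 0.3241, 0.2144]
eef_rot: [0.698, 0.15, -0.685, 0.144]
ft_force: [-0.3, 0.4, -1.1]
width: 0.0658
[ 2.3449 22.8623 -0.3457] [ 0.0164  0.0124 -0.9998] 0.0657805319952481
```

```bash
python3 -m inch '[{"translation":[0.2,3,0],"spin":0},{"translation":[0.3,5,0],"spin":0},{"translation":[0.3,5,-0.1],"spin":0},{"translation":[0.3,5,-0.1],"spin":0},{"translation":[0.2,3,0],"spin":0},{"translation":[0,0.5,0],"spin":0},{"translation":[0,0,0],"spin":0}]'
python3 - <<'E'
from h import *
np.set_printoptions(precision=4,suppress=True)
look("wrist","pics/w3.png")
look("scene","pics/s3.png",4,(240,90,140,140))
print(totool([.5485,.117,.19]),rot()[:,0],r.read_state()["width"])
E
```

```text
time: 6.3
ee_pos: [0.5404, 0.1239, 0.1958]
eef_rot: [0.696, 0.152, -0.687, 0.145]
ft_force: [-0.1, -1.1, -1.3]
width: 0.0655
[ 0.6021  1.0375 -0.4249] [ 0.0103  0.0123 -0.9999] 0.0659107554829142
```

View pics/w3.png

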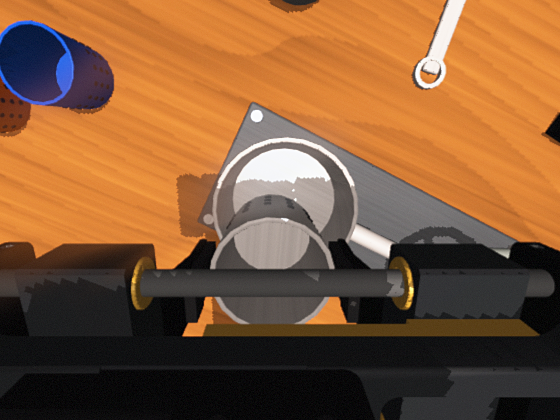

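View pics/s3.png

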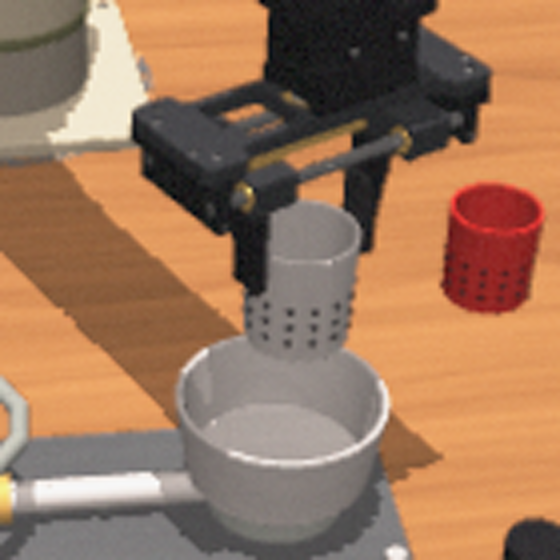

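```bash
python3 - <<'E'
from h import *
np.set_printoptions(precision=4,suppress=True)
print(plane("wrist",(285.5,205),.091))
E
python3 -m inch '[{"translation":[0,1,-0.4],"spin":0},{"translation":[1.5,0,0],"spin":0},{"translation":[2.5,0,0],"spin":0},{"translation":[2,0,0],"spin":0},{"translation":[0,0,0],"spin":0}]'
python3 - <<'E'
from h import *
np.set_printoptions(precision=4,suppress=True)
print(totool([.5485,.117,.1068]),rot()[:,0],r.read_state()["width"])
E
```

```text
[0.5544 0.1177 0.091 ]
time: 7.02
ee_pos: [0.5478, 0.1206, 0.1319]
eef_rot: [0.695, 0.155, -0.687, 0.147]
ft_force: [-0.1, -0.1, -0.8]
width: 0.0661
[2.5013 0.377  0.1184] [ 0.0091  0.0131 -0.9999] 0.0661363575251315
```

```bash
python3 -m inch '[{"translation":[0.8,0.4,0],"spin":0},{"translation":[0.8,0,0],"spin":0},{"translation":[0.6,0,0],"spin":0},{"translation":[0,0,0],"spin":0}]'
python3 - <<'E'
from h import *
np.set_printoptions(precision=4,suppress=True)
print(totool([.5485,.117,.1068]),rot()[:,0],r.read_state()["width"])
E
```

```text
time: 7.52
ee_pos: [0.5504, 0.1175, 0.1095]
eef_rot: [0.696, 0.155, -0.686, 0.147]
ft_force: [-1.0, 0.3, -1.7]
width: 0.0658
[ 0.2636 -0.0322  0.1947] [ 0.0107  0.0135 -0.9999] 0.06575965182891375
```

```bash
python3 -m inch '[{"translation":[0.3,0,0.1],"spin":0},{"translation":[0,0,0],"spin":0}]'
python3 -m inch '[{"translation":[0,0,0],"spin":0},{"translation":[0,0,0],"spin":0},{"translation":[0,0,0],"spin":0}]' 0.14
python3 -m inch '[{"translation":[-1.5,0,0],"spin":0},{"translation":[-4,0,0],"spin":0},{"translation":[-6,0,0],"spin":0},{"translation":[-3,0,0],"spin":0}]'
python3 - <<'E'
from h import *
np.set_printoptions(precision=4,suppress=True)
look("scene","pics/s4.png",5,(270,130,110,100))
look("wrist","pics/w4.png")
print(rot(),r.read_state())
E
```

```text
time: 7.78
ee_pos: [0.5499, 0.1173, 0.1069]
eef_rot: [0.696, 0.155, -0.686, 0.147]
ft_force: [-0.3, 0.1, -1.3]
width: 0.066
time: 8.15
ee_pos: [0.5503, 0.1174, 0.1075]
eef_rot: [0.696, 0.155, -0.685, 0.147]
ft_force: [0.7, 0.3, 0.2]
width: 0.0741
time: 8.65
ee_pos: [0.5472, 0.1154, 0.2579]
eef_rot: [0.695, 0.155, -0.686, 0.147]
ft_force: [0.3, -0.7, 0.1]
width: 0.075
[[ 0.013   0.4175 -0.9086]
 [ 0.0144 -0.9086 -0.4174]
 [-0.9998 -0.0076 -0.0178]] {'time': 8.75, 'joint_positions': array([ 0.3112,  0.2339, -0.6908,  1.5922,  0.1428,  1.3525, -1.5348]), 'joint_vel': array([-0.0054,  0.0381,  0.0124,  0.0741,  0.0147, -0.0534, -0.0094]), 'joint_torque': array([  0.4956, -48.5471,  -5.1894, -39.5651,  -0.219 ,   0.6851,
         0.1613]), 'ee_pos': array([0.548 , 0.1156, 0.2586]), 'eef_rot': array([ 0.6963,  0.1551, -0.6852,  0.1471]), 'ft_force': array([ 0.1387,  0.4907, -0.2589]), 'torque': array([0.0107, 0.0218, 0.0394]), 'width': 0.07472345307805471}
```

View pics/s4.png

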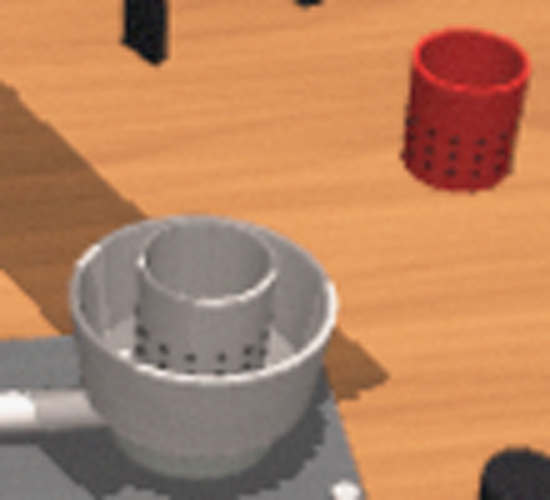

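View pics/w4.png

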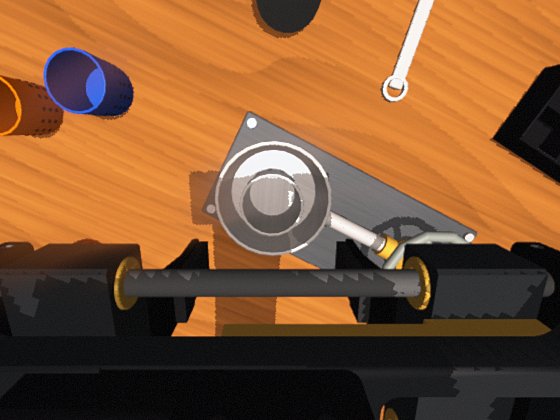

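```bash
python3 -m inch '[{"translation":[0,5,3.2],"spin":0},{"translation":[0,5,3.2],"spin":0},{"translation":[0,5,3.2],"spin":0},{"translation":[0,5,3.2],"spin":0},{"translation":[0,5,3.2],"spin":0},{"translation":[0,5,3.2],"spin":0},{"translation":[0,5,3.2],"spin":0},{"translation":[0,4,2.5],"spin":0},{"translation":[0,0,0],"spin":0}]' 0
python3 - <<'E'
from h import *
np.set_printoptions(precision=4,suppress=True)
print(plane("scene",(311,182),.111))
print(totool([.481,-.3537,.085]),rot()[:,0],r.read_state()["joint_positions"])
look("wrist","pics/w5.png")
E
```

```text
time: 9.88
ee_pos: [0.4817, -0.3552, 0.252]
eef_rot: [0.697, 0.157, -0.684, 0.148]
ft_force: [-0.9, 0.9, 0.2]
width: 0.087
[0.547  0.1179 0.111 ]
[16.698  -0.0342  0.3379] [ 0.0148  0.0154 -0.9998] [ 0.8696  0.2897 -0.368   1.5038  0.0841  1.362  -0.6369]
```

View pics/w5.png

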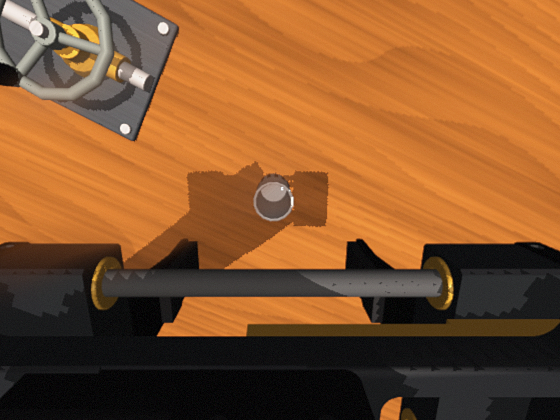

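```bash
python3 - <<'E'
from h import *
np.set_printoptions(precision=4,suppress=True)
p=plane("wrist",(273.5,200.5),.085);print(p, totool(p))
E
python3 -m inch '[{"translation":[3,0,0.3],"spin":0},{"translation":[4,0,0],"spin":0},{"translation":[4,0,0],"spin":0},{"translation":[2,0,0],"spin":0},{"translation":[0,0,0],"spin":0}]'
python3 - <<'E'
from h import *
np.set_printoptions(precision=4,suppress=True)
print(totool([.481,-.3537,.087]),rot()[:,0])
look("wrist","pics/w6.png")
im=cv2.imread("pics/w6.png")[170:290,190:350]; cv2.imwrite("pics/w6c.png",cv2.resize(im,None,fx=5,fy=5,interpolation=cv2.INTER_CUBIC))
E
```

```text
[ 0.4844 -0.3537  0.085 ] [16.7262  0.2889  0.2407]
time: 10.55
ee_pos: [0.486, -0.3431, 0.1208]
eef_rot: [0.697, 0.162, -0.681, 0.152]
ft_force: [-0.8, 0.3, 0.5]
width: 0.0869
[3.3525 0.768  0.9979] [ 0.019   0.0186 -0.9996]
```

View pics/w6c.png

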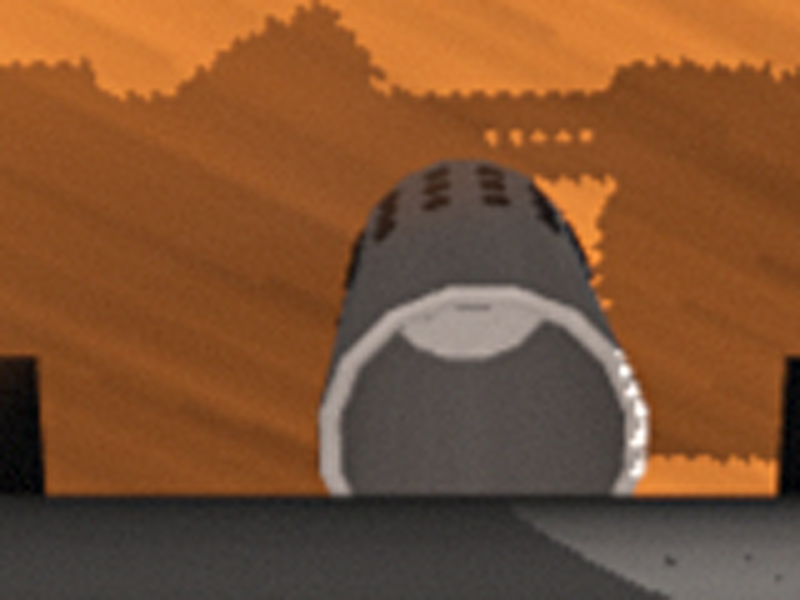

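```bash
python3 - <<'E'
from h import *
np.set_printoptions(precision=4,suppress=True)
p=plane("wrist",(286.8,257),.085);print(p, totool(p)); print(rot())
E
python3 -m inch '[{"translation":[0,0.75,0.8],"spin":0},{"translation":[1.2,0,0],"spin":0},{"translation":[0,0,0],"spin":0}]'
python3 - <<'E'
from h import *
np.set_printoptions(precision=4,suppress=True)
print(totool([.482,-.3537,.087]),rot()[:,0])
E
```

```text
[ 0.4833 -0.3568  0.085 ] [3.6582 1.0893 0.97  ]
[[ 0.0203  0.4339 -0.9007]
 [ 0.0177 -0.9009 -0.4336]
 [-0.9996 -0.0072 -0.0259]]
time: 10.98
ee_pos: [0.484, -0.3544, 0.1119]
eef_rot: [0.699, 0.161, -0.68, 0.154]
ft_force: [0.1, -0.5, 0.0]
width: 0.0872
[ 2.4812 -0.1429  0.2133] [ 0.0236  0.0152 -0.9996]
```

```bash
python3 -m inch '[{"translation":[1.2,0,0.15],"spin":0},{"translation":[1.2,0,0],"spin":0},{"translation":[0,0,0],"spin":0}]'
python3 - <<'E'
from h import *
np.set_printoptions(precision=4,suppress=True)
print(totool([.482,-.354,.087]),rot()[:,0])
look("scene","pics/s7.png",5,(60,130,110,100))
E
```

```text
time: 11.35
ee_pos: [0.483, -0.3546, 0.086]
eef_rot: [0.699, 0.161, -0.68, 0.154]
ft_force: [0.1, -0.4, 0.1]
width: 0.0873
[-0.1007 -0.0984  0.0644] [ 0.0235  0.0154 -0.9996]
```

View pics/s7.png

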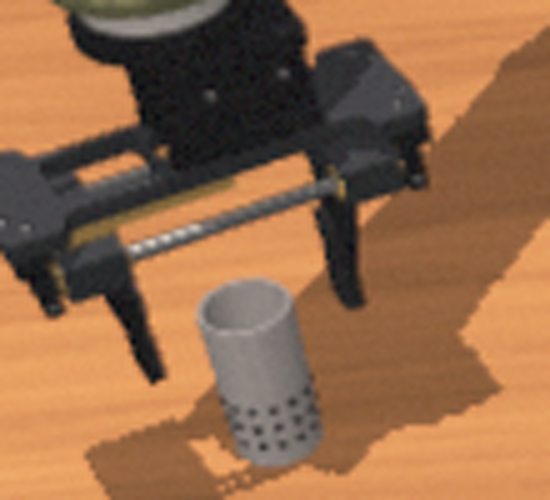

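Aligned, with the tips 15 mm below the small cup's rim. Closing.

```bash
python3 -m inch '[{"translation":[0,0,0],"spin":0},{"translation":[0,0,0],"spin":0},{"translation":[0,0,0],"spin":0},{"translation":[0,0,0],"spin":0},{"translation":[0,0,0],"spin":0},{"translation":[0,0,0],"spin":0},{"translation":[0,0,0],"spin":0}]' 1 25
python3 -m inch '[{"translation":[-2,0,0],"spin":0},{"translation":[-4.5,0,0],"spin":0},{"translation":[-5,0,0],"spin":0},{"translation":[-4,0,0],"spin":0},{"translation":[-1,0,0],"spin":0},{"translation":[0,0,0],"spin":0}]'
python3 - <<'E'
from h import *
np.set_printoptions(precision=4,suppress=True)
print(totool([.549,.1176,.25]),rot()[:,0])
look("scene","pics/s8.png",5,(60,60,110,110))
E
```

```text
time: 12.28
ee_pos: [0.4839, -0.3549, 0.0876]
eef_rot: [0.699, 0.16, -0.679, 0.155]
ft_force: [-0.0, -0.2, 0.7]
width: 0.043
time: 13.02
ee_pos: [0.4791, -0.357, 0.2624]
eef_rot: [0.699, 0.16, -0.679, 0.155]
ft_force: [-0.5, -0.1, -1.8]
width: 0.0424
[  2.0558 -39.6909 -26.8874] [ 0.0267  0.0132 -0.9996]
```

View pics/s8.png

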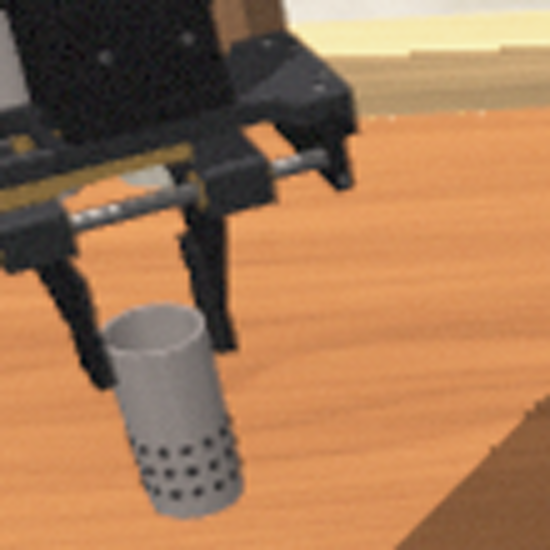

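```bash
python3 -m inch '[{"translation":[0,-2.5,-1.7],"spin":0},{"translation":[0,-4,-2.7],"spin":0},{"translation":[0,-4.5,-3],"spin":0},{"translation":[0,-4.5,-3],"spin":0},{"translation":[0,-4.5,-3],"spin":0},{"translation":[0,-4.5,-3],"spin":0},{"translation":[0,-4.5,-3],"spin":0},{"translation":[0,-4.5,-3],"spin":0},{"translation":[0,-3.5,-2.4],"spin":0},{"translation":[0,-2,-1.3],"spin":0},{"translation":[0,0,0],"spin":0}]'
python3 - <<'E'
from h import *
np.set_printoptions(precision=4,suppress=True)
print(totool([.549,.1176,.1326]),rot())
look("wrist","pics/w9.png")
E
```

```text
time: 14.45
ee_pos: [0.538, 0.1227, 0.2525]
eef_rot: [0.691, 0.165, -0.688, 0.15]
ft_force: [-0.9, -1.3, -0.9]
width: 0.0432
[11.9804  1.1665 -0.666 ] [[-0.0007  0.4342 -0.9008]
 [ 0.0211 -0.9006 -0.4341]
 [-0.9998 -0.0193 -0.0086]]
```

View pics/w9.png

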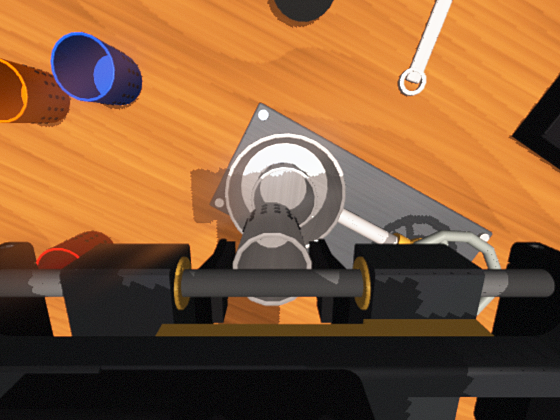

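```bash
python3 -m inch '[{"translation":[1,1,-0.7],"spin":0},{"translation":[1.5,0.1,0],"spin":0},{"translation":[1,0,0],"spin":0},{"translation":[0,0,0],"spin":0}]'
python3 - <<'E'
from h import *
np.set_printoptions(precision=4,suppress=True)
print(totool([.550,.1176,.1326]),rot())
look("wrist","pics/w10.png",2,(180,120,220,180))
look("scene","pics/s10.png",5,(260,90,110,130))
E
```

```text
time: 15.0
ee_pos: [0.5494, 0.11, 0.2122]
eef_rot: [-0.69, -0.162, 0.69, -0.148]
ft_force: [0.4, 0.3, -1.4]
width: 0.0427
[ 7.9737 -0.5138 -0.3503] [[-0.0045  0.4276 -0.904 ]
 [ 0.0185 -0.9038 -0.4276]
 [-0.9998 -0.0186 -0.0038]]
```

View pics/w10.png

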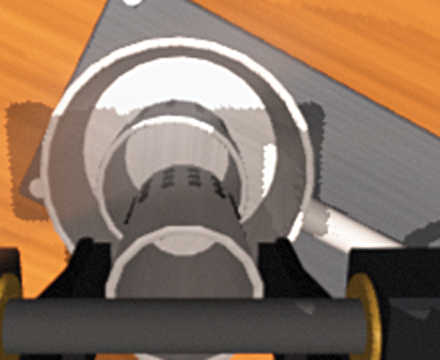

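View pics/s10.png

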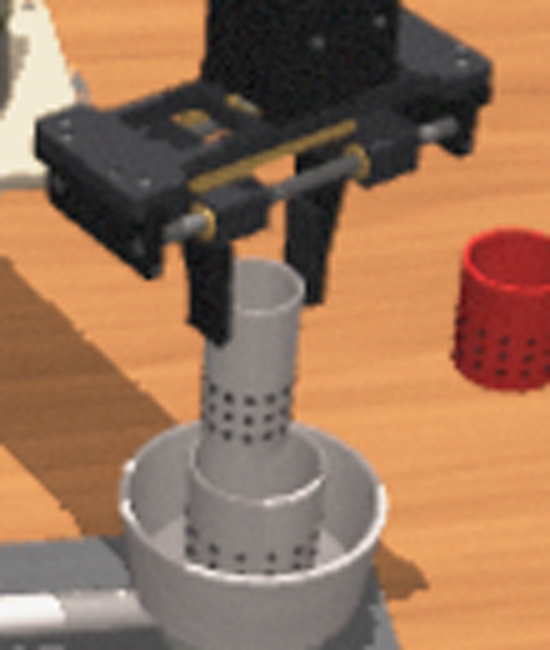

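```bash
python3 - <<'E'
from h import *
np.set_printoptions(precision=4,suppress=True)
print(plane("wrist",(266.3,215),.111))
E
python3 -m inch '[{"translation":[0,-0.5,-0.3],"spin":0},{"translation":[1,0,0],"spin":0},{"translation":[0,0,0],"spin":0}]'
python3 - <<'E'
from h import *
np.set_printoptions(precision=4,suppress=True)
print(totool([.550,.1176,.1326]),rot())
look("wrist","pics/w11.png",2,(180,120,220,180))
E
```

```text
[0.548  0.1158 0.111 ]
time: 15.48
ee_pos: [0.5507, 0.1175, 0.2039]
eef_rot: [0.691, 0.162, -0.689, 0.149]
ft_force: [0.4, -0.1, -1.1]
width: 0.043
[7.127  0.0826 0.111 ] [[-0.001   0.4286 -0.9035]
 [ 0.019  -0.9033 -0.4286]
 [-0.9998 -0.0176 -0.0072]]
```

View pics/w11.png

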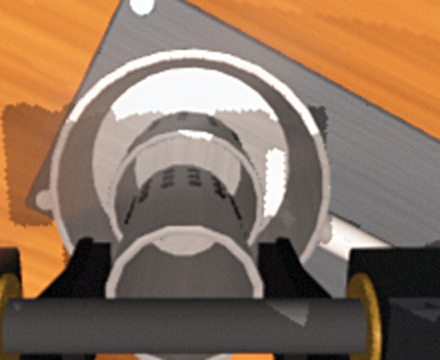

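```bash
python3 -m inch '[{"translation":[1.2,0.25,0],"spin":0},{"translation":[1.5,0,0],"spin":0},{"translation":[1.5,0,0],"spin":0},{"translation":[1,0,0],"spin":0},{"translation":[0,0,0],"spin":0}]'
python3 - <<'E'
from h import *
np.set_printoptions(precision=4,suppress=True)
print(totool([.550,.1165,.1326]),rot()[:,0])
E
```

```text
time: 16.15
ee_pos: [0.5516, 0.1159, 0.1477]
eef_rot: [0.691, 0.162, -0.689, 0.149]
ft_force: [-0.1, -0.6, -1.3]
width: 0.043
[ 1.5142 -0.0943  0.128 ] [-0.0018  0.019  -0.9998]
```

```bash
python3 -m inch '[{"translation":[0.7,-0.05,0.1],"spin":0},{"translation":[0.5,0,0],"spin":0},{"translation":[0,0,0],"spin":0}]'
python3 -m inch '[{"translation":[0.2,0,0],"spin":0},{"translation":[0,0,0],"spin":0}]'
python3 - <<'E'
from h import *
np.set_printoptions(precision=4,suppress=True)
print(totool([.550,.1165,.1326]),rot()[:,0])
look("scene","pics/s12.png",5,(260,90,110,130))
E
```

```text
time: 16.52
ee_pos: [0.5508, 0.1164, 0.1356]
eef_rot: [0.691, 0.162, -0.689, 0.149]
ft_force: [-0.1, -0.9, -1.3]
width: 0.0428
time: 16.77
ee_pos: [0.5511, 0.1164, 0.1339]
eef_rot: [0.691, 0.162, -0.688, 0.149]
ft_force: [-0.0, -0.2, -1.3]
width: 0.0428
[ 0.1253 -0.0496  0.0937] [ 0.      0.0192 -0.9998]
```

View pics/s12.png

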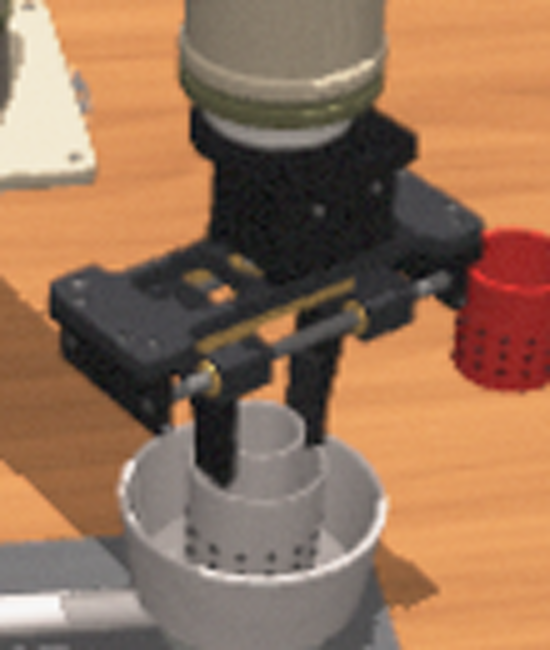

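```bash
python3 -m inch '[{"translation":[0.15,0,0],"spin":0},{"translation":[0,0,0],"spin":0}]'
python3 -m inch '[{"translation":[0,0,0],"spin":0},{"translation":[0,0,0],"spin":0},{"translation":[0,0,0],"spin":0}]' 0.3
python3 -m inch '[{"translation":[-1.5,0,0],"spin":0},{"translation":[-3,0,0],"spin":0},{"translation":[-4,0,0],"spin":0},{"translation":[-3,0,0],"spin":0},{"translation":[0,0,0],"spin":0}]'
python3 - <<'E'
from h import *
np.set_printoptions(precision=4,suppress=True)
print(rot(),r.read_state()["ee_pos"])
look("wrist","pics/w13.png",2,(180,120,220,180))
look("scene","pics/s13.png",5,(260,110,110,110))
look("top","pics/t13.png",6,(225,180,130,80))
E
```

```text
time: 17.08
ee_pos: [0.5515, 0.1166, 0.133]
eef_rot: [0.692, 0.162, -0.688, 0.149]
ft_force: [-0.1, 0.9, -0.1]
width: 0.0427
time: 17.45
ee_pos: [0.5516, 0.1167, 0.1331]
eef_rot: [0.692, 0.162, -0.688, 0.149]
ft_force: [-0.4, 0.0, -0.9]
width: 0.0595
time: 18.08
ee_pos: [0.5515, 0.1149, 0.2559]
eef_rot: [0.693, 0.162, -0.687, 0.149]
ft_force: [-0.8, -0.4, -0.0]
width: 0.0609
[[ 0.0037  0.4293 -0.9032]
 [ 0.0202 -0.903  -0.4291]
 [-0.9998 -0.0167 -0.0121]] [0.5515 0.1149 0.2559]
```

View pics/w13.png

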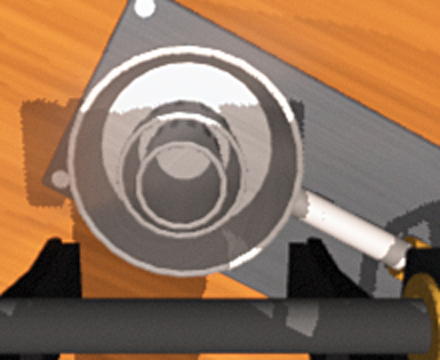

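View pics/s13.png

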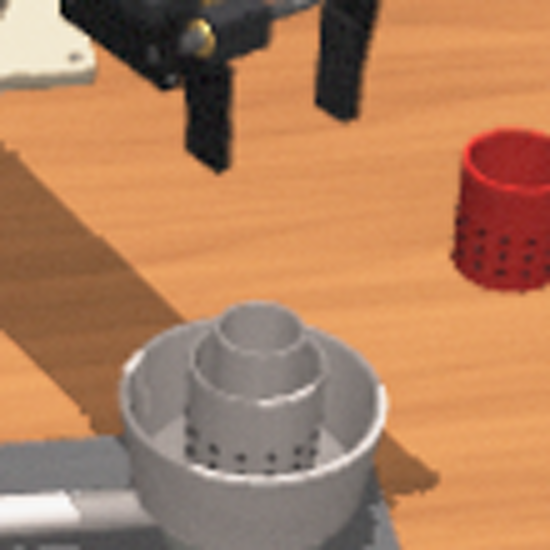

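View pics/t13.png

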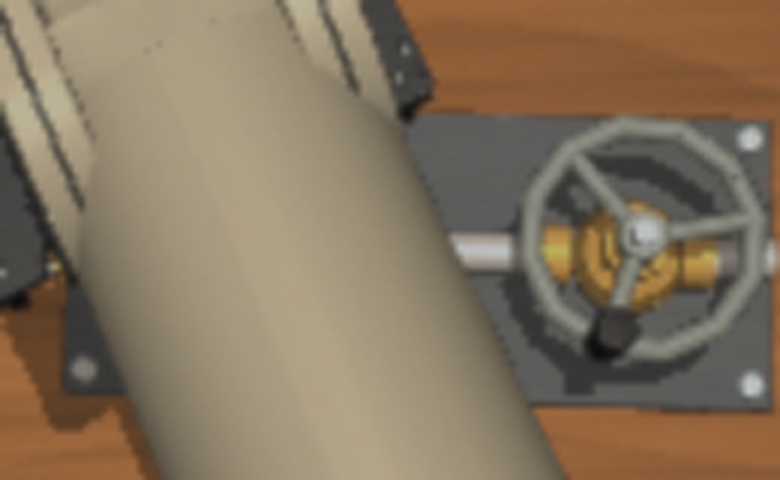

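Run:
```python
from h import *
np.set_printoptions(precision=4,suppress=True)
print(plane("scene",(227,160.2),.149),plane("scene",(228.6,180.2),.093))
print(totool([.487,-.071,.2]))
```

```text
[ 0.4856 -0.0724  0.149 ] [ 0.4897 -0.0717  0.093 ]
[ 4.8677 14.1142 13.6988]
```

```bash
python3 -m inch '[{"translation":[0,3,3],"spin":0},{"translation":[1,3.5,3.4],"spin":0},{"translation":[1,3.5,3.4],"spin":0},{"translation":[1,2.5,2.4],"spin":0},{"translation":[1,1,1],"spin":0},{"translation":[0,0,0],"spin":0}]'
python3 - <<'E'
from h import *
np.set_printoptions(precision=4,suppress=True)
print(totool([.487,-.0715,.125]),rot())
look("wrist","pics/w14.png")
E
```

```text
time: 18.98
ee_pos: [0.4838, -0.067, 0.2015]
eef_rot: [-0.688, -0.165, 0.692, -0.148]
ft_force: [-0.8, 0.3, 0.9]
width: 0.0606
[ 7.6353  0.7385 -0.0933] [[-0.0111  0.431  -0.9023]
 [ 0.0227 -0.902  -0.4311]
 [-0.9997 -0.0253  0.0002]]
```

View pics/w14.png

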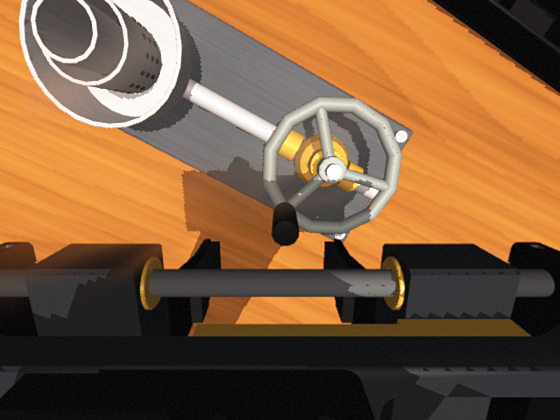

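```bash
python3 - <<'E'
from h import *
np.set_printoptions(precision=4,suppress=True)
p=plane("wrist",(286,233),.149);print(p,totool(p)); print(plane("wrist",(333,165),.085))
E
python3 -m inch '[{"translation":[0,0.6,-0.1],"spin":0},{"translation":[1.2,0,0],"spin":0},{"translation":[0.5,0,0],"spin":0},{"translation":[0,0,0],"spin":0}]'
python3 - <<'E'
from h import *
np.set_printoptions(precision=4,suppress=True)
print(totool([.487,-.0715,.125]),rot()[:,0])
look("wrist","pics/w15.png",3,(180,150,200,130))
E
```

```text
[ 0.4897 -0.0743  0.149 ] [ 5.2811  1.0966 -0.1325]
[ 0.5443 -0.0945  0.085 ]
time: 19.52
ee_pos: [0.4894, -0.0671, 0.1842]
eef_rot: [-0.688, -0.168, 0.69, -0.15]
ft_force: [-0.5, -0.6, 0.1]
width: 0.061
[5.9071 0.4426 0.4192] [-0.0093  0.0241 -0.9997]
```

View pics/w15.png

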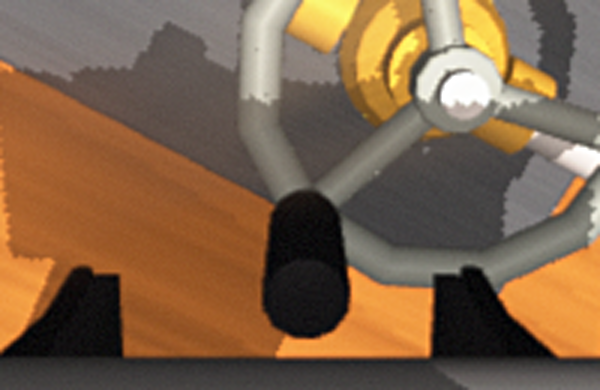

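```bash
python3 - <<'E'
from h import *
np.set_printoptions(precision=4,suppress=True)
p=plane("wrist",(281.7,248.7),.149);print(p,totool(p))
E
python3 -m inch '[{"translation":[0,0.6,0.3],"spin":0},{"translation":[1.3,0,0],"spin":0},{"translation":[0,0,0],"spin":0}]'
python3 - <<'E'
from h import *
np.set_printoptions(precision=4,suppress=True)
print(totool([.4875,-.072,.125]),rot()[:,0])
look("wrist","pics/w16.png",3,(180,150,200,130))
E
```

```text
[ 0.4894 -0.0743  0.149 ] [3.52   0.74   0.3238]
time: 19.95
ee_pos: [0.4892, -0.0742, 0.1705]
eef_rot: [-0.688, -0.167, 0.69, -0.15]
ft_force: [0.9, 0.6, -0.1]
width: 0.061
[ 4.5552 -0.1605  0.0714] [-0.0087  0.0238 -0.9997]
```

View pics/w16.png

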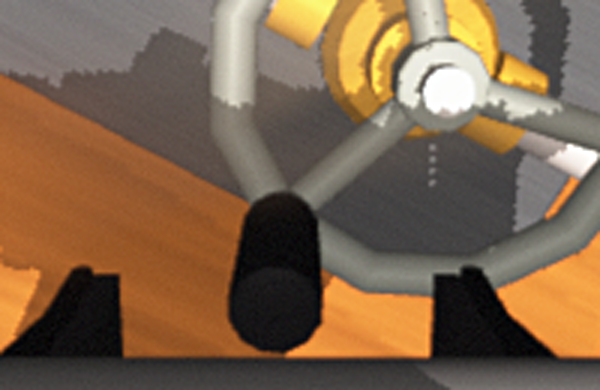

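```bash
python3 -m inch '[{"translation":[1.5,0,0],"spin":0},{"translation":[2,0,0],"spin":0},{"translation":[0.8,0,0],"spin":0},{"translation":[0,0,0],"spin":0}]'
python3 - <<'E'
from h import *
np.set_printoptions(precision=4,suppress=True)
print(totool([.488,-.073,.125]),rot()[:,0])
E
```

```text
time: 20.5
ee_pos: [0.4892, -0.073, 0.1255]
eef_rot: [-0.688, -0.167, 0.69, -0.15]
ft_force: [0.4, 0.8, 0.2]
width: 0.0607
[ 0.0488 -0.0508  0.1076] [-0.0078  0.0236 -0.9997]
```

```bash
python3 -m inch '[{"translation":[0,0,0.1],"spin":0},{"translation":[0,0,0],"spin":0},{"translation":[0,0,0],"spin":0},{"translation":[0,0,0],"spin":0},{"translation":[0,0,0],"spin":0},{"translation":[0,0,0],"spin":0},{"translation":[0,0,0],"spin":0}]' 1 35
python3 - <<'E'
from h import *
np.set_printoptions(precision=4,suppress=True)
s=r.read_state(); print(s["ee_pos"],s["ft_force"],s["width"],rot())
p=s["ee_pos"][:2]-[.5389,-.0925]; print(np.hypot(*p),np.degrees(np.arctan2(p[1],p[0])))
look("scene","pics/s17.png",4,(170,110,140,130))
E
```

```text
time: 21.38
ee_pos: [0.4891, -0.0735, 0.127]
eef_rot: [-0.689, -0.167, 0.689, -0.15]
ft_force: [-0.5, 0.1, -0.6]
width: 0.0186
[ 0.4891 -0.0735  0.127 ] [-0.4586  0.0521 -0.644 ] 0.018566624810346256 [[-0.0055  0.4374 -0.8993]
 [ 0.0228 -0.899  -0.4374]
 [-0.9997 -0.0229 -0.0051]]
0.05327324775055641 159.12706607531095
```

View pics/s17.png

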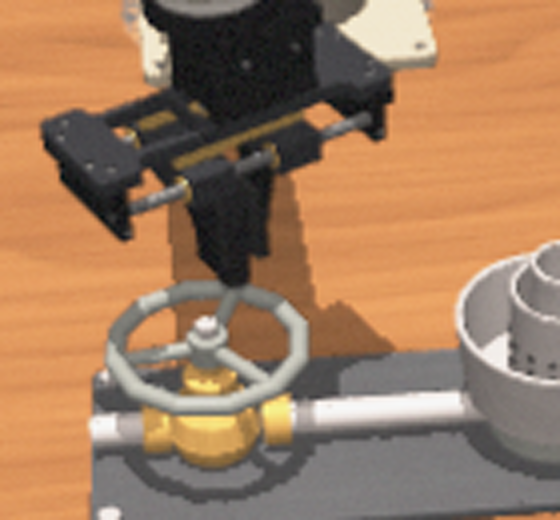

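```bash
cat > plan.py <<'E'
from h import *
import sys,json,os
np.set_printoptions(precision=4,suppress=True)
def main(step,n,c=(.5410,-.0935),rad=.055,show=True):
    s=r.read_state(); p=s["ee_pos"]; q=p[:2]-c
    a=np.arctan2(q[1],q[0]); Rm=rot()
    print("t",round(float(s["time"]),2),"ang",round(float(np.degrees(a)),1),"rad",round(float(np.hypot(*q)),4),"z",p[2],"F",s["ft_force"],"w",s["width"],"tilt",Rm[:2,0])
    open("log.txt","a").write(json.dumps([float(s["time"])]+p.tolist())+"\n")
    prev=p.copy()
    for i in range(1,n+1):
        b=a+np.radians(step)*i; t=np.array([c[0]+rad*np.cos(b),c[1]+rad*np.sin(b),.127])
        print(np.round(100*Rm.T@(t-prev),1).tolist(),end=" "); prev=t
    print()
if __name__=="__main__": main(float(sys.argv[1]),int(sys.argv[2]))
E
python3 plan.py -12 6
```

```text
t 21.43 ang 158.9 rad 0.0556 z 0.12703330859914952 F [-0.0467  0.4319 -0.7943] w 0.01908302041655187 tilt [-0.0055  0.0228]
[0.0, -0.6, -1.0] [0.0, -0.5, -1.0] [0.0, -0.3, -1.1] [0.0, -0.0, -1.1] [0.0, 0.2, -1.1] [-0.0, 0.4, -1.1]
```

```bash
python3 -m inch '[{"translation":[0,-0.6,-1.0],"spin":0},{"translation":[0,-0.5,-1.0],"spin":0},{"translation":[0,-0.3,-1.1],"spin":0}]'; python3 plan.py -12 6
```

```text
time: 21.8
ee_pos: [0.5086, -0.0488, 0.127]
eef_rot: [-0.687, -0.166, 0.692, -0.15]
ft_force: [-3.0, -3.1, 1.7]
width: 0.019
t 21.8 ang 126.0 rad 0.0552 z 0.12701891236662627 F [-3.0127 -3.1     1.7483] w 0.018964937703800335 tilt [-0.0119  0.02  ]
[0.0, -0.1, -1.2] [-0.0, 0.2, -1.1] [-0.0, 0.4, -1.1] [-0.0, 0.6, -1.0] [-0.0, 0.8, -0.8] [-0.0, 1.0, -0.6]
```

```bash
python3 -m inch '[{"translation":[0,-0.1,-1.2],"spin":0},{"translation":[0,0.2,-1.1],"spin":0},{"translation":[0,0.4,-1.1],"spin":0},{"translation":[0,0.6,-1.0],"spin":0}]'; python3 plan.py -12 6
```

```text
time: 22.3
ee_pos: [0.5556, -0.0408, 0.1269]
eef_rot: [-0.686, -0.164, 0.692, -0.15]
ft_force: [-7.0, -8.0, 8.2]
width: 0.0191
t 22.3 ang 74.5 rad 0.0547 z 0.1269135357735486 F [-6.9928 -8.0299  8.1583] w 0.019123388566143873 tilt [-0.0129  0.0171]
[-0.0, 0.8, -0.8] [-0.0, 1.0, -0.6] [-0.0, 1.1, -0.4] [-0.0, 1.1, -0.1] [-0.0, 1.1, 0.1] [-0.0, 1.1, 0.3]
```

```bash
python3 -m inch '[{"translation":[-0.1,0.8,-0.7],"spin":0},{"translation":[0,1.0,-0.5],"spin":0},{"translation":[0,1.1,-0.3],"spin":0}]'; python3 plan.py -12 6
cat > fit.py <<'E'
import json,numpy as np
from scipy.optimize import least_squares
P=np.array([json.loads(l)[1:3] for l in open("log.txt")])
f=lambda x:np.hypot(*(P-x).T)-.055
s=least_squares(f,[.54,-.093]);print(s.x,s.fun*1e3)
f=lambda x:np.hypot(*(P-x[:2]).T)-x[2]
s=least_squares(f,[.54,-.093,.055]);print(s.x)
E
python3 fit.py
```

```text
time: 22.68
ee_pos: [0.5836, -0.0597, 0.1269]
eef_rot: [-0.686, -0.165, 0.693, -0.15]
ft_force: [-9.2, -0.5, 8.5]
width: 0.0193
t 22.68 ang 38.5 rad 0.0544 z 0.12690293936889668 F [-9.2498 -0.5     8.5265] w 0.01934439699214062 tilt [-0.0146  0.019 ]
[-0.0, 1.1, -0.2] [-0.0, 1.1, 0.1] [-0.0, 1.1, 0.3] [-0.0, 1.0, 0.6] [-0.0, 0.9, 0.8] [-0.0, 0.7, 0.9] 
[ 0.54033201 -0.09364783] [ 3.46082815e-02 -4.40262462e-02  2.41756334e-02  6.95138420e-05]
[ 0.54034133 -0.09371072  0.05504816]
```

```bash
sed -i 's/(.5410,-.0935)/(.5403,-.0937)/' plan.py; python3 -m inch '[{"translation":[-0.1,1.1,-0.1],"spin":0},{"translation":[0,1.1,0.1],"spin":0},{"translation":[0,1.1,0.3],"spin":0}]'; python3 plan.py -12 6; python3 fit.py
```

```text
time: 23.05
ee_pos: [0.5954, -0.0893, 0.1268]
eef_rot: [-0.684, -0.168, 0.694, -0.149]
ft_force: [-13.2, 3.7, 12.6]
width: 0.0189
t 23.05 ang 4.5 rad 0.0552 z 0.12684475811833149 F [-13.2465   3.6972  12.6047] w 0.018861543486834446 tilt [-0.0193  0.0223]
[-0.0, 1.0, 0.6] [-0.0, 0.9, 0.7] [-0.0, 0.7, 0.9] [-0.0, 0.5, 1.0] [0.0, 0.3, 1.1] [0.0, 0.1, 1.1] 
[ 0.54040301 -0.09364084] [ 0.09814655 -0.00865234 -0.00220146 -0.0600623   0.13457558]
[ 0.54037588 -0.09384111  0.05514922]
```

```bash
python3 -m inch '[{"translation":[-0.2,1.0,0.6],"spin":0},{"translation":[-0.2,0.9,0.8],"spin":0},{"translation":[-0.2,0.7,0.9],"spin":0}]'; python3 plan.py -12 6
```

```text
time: 23.42
ee_pos: [0.5939, -0.0971, 0.1278]
eef_rot: [0.689, 0.186, -0.685, 0.146]
ft_force: [26.9, 25.8, -29.0]
width: 0.0193
t 23.43 ang -3.6 rad 0.0537 z 0.1278291303635599 F [ 26.881   25.7628 -29.0398] w 0.019323120508448876 tilt [-0.0076  0.0567]
[0.0, 1.0, 0.6] [-0.1, 0.8, 0.9] [-0.0, 0.6, 1.0] [-0.0, 0.3, 1.1] [-0.0, 0.1, 1.1] [-0.0, -0.1, 1.1]
```

```bash
python3 -m inch '[{"translation":[0.1,-0.3,-0.2],"spin":0},{"translation":[0,0,0],"spin":0}]'; python3 plan.py -6 3
```

```text
time: 23.68
ee_pos: [0.5944, -0.0924, 0.1272]
eef_rot: [0.688, 0.187, -0.686, 0.146]
ft_force: [-10.3, 3.3, 8.2]
width: 0.0192
t 23.68 ang 1.4 rad 0.0541 z 0.12718353789871165 F [-10.2637   3.2609   8.2001] w 0.019207014479778555 tilt [-0.0098  0.0573]
[-0.0, 0.5, 0.2] [-0.0, 0.5, 0.3] [-0.0, 0.4, 0.4]
```

```bash
python3 -c "
from h import *
look('scene','pics/s18.png',4,(170,110,140,130)); print(rot())"
```

```text
[[-0.00976767  0.45733232 -0.88924223]
 [ 0.05724987 -0.88757022 -0.45710126]
 [-0.9983121  -0.05537382 -0.01751272]]
```

View pics/s18.png

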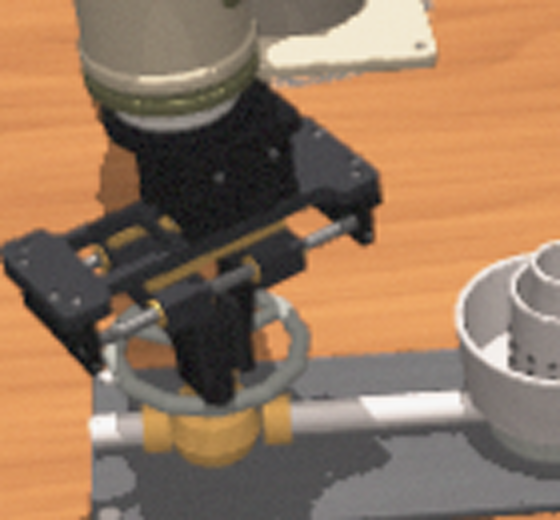

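```bash
python3 -m inch '[{"translation":[0,0.5,0.2],"spin":0},{"translation":[0,0.4,0.2],"spin":0}]'; python3 plan.py -6 2; python3 -m inch '[{"translation":[0,0.4,0.2],"spin":0},{"translation":[0,0.4,0.2],"spin":0}]'; python3 plan.py 12 2
```

```text
time: 23.98
ee_pos: [0.5944, -0.0971, 0.1272]
eef_rot: [0.687, 0.191, -0.686, 0.145]
ft_force: [-6.3, 19.2, 4.6]
width: 0.0196
t 23.98 ang -3.6 rad 0.0542 z 0.12721323119967456 F [-6.3336 19.2269  4.6054] w 0.019567559310320698 tilt [-0.0134  0.0628]
[-0.0, 0.5, 0.3] [-0.0, 0.4, 0.4] 
time: 24.22
ee_pos: [0.5944, -0.097, 0.1272]
eef_rot: [0.686, 0.197, -0.685, 0.145]
ft_force: [-7.6, 14.7, 5.7]
width: 0.0199
t 24.23 ang -3.5 rad 0.0542 z 0.1271757432965996 F [-7.6109 14.6609  5.6545] w 0.019850042590458403 tilt [-0.0165  0.0724]
[0.1, -1.0, -0.6] [0.1, -1.1, -0.3]
```

```bash
python3 - <<'E'
from h import *
look('scene','pics/stop.png',5,(180,140,120,110)); look('top','pics/stopt.png',6,(280,170,110,100))
E
python3 -m inch '[{"translation":[0,-1.0,-0.6],"spin":0},{"translation":[0,-1.1,-0.3],"spin":0}]'; python3 plan.py 12 5
```

```text
time: 24.58
ee_pos: [0.5918, -0.078, 0.1275]
eef_rot: [-0.685, -0.195, 0.687, -0.145]
ft_force: [0.6, -4.1, -8.2]
width: 0.0195
t 24.57 ang 16.9 rad 0.0539 z 0.12751408199477668 F [ 0.5924 -4.1013 -8.2443] w 0.01953754121879095 tilt [-0.0192  0.0678]
[0.1, -1.1, -0.2] [0.1, -1.1, 0.1] [0.1, -1.1, 0.4] [0.1, -1.0, 0.6] [0.0, -0.8, 0.8]
```

View pics/stop.png

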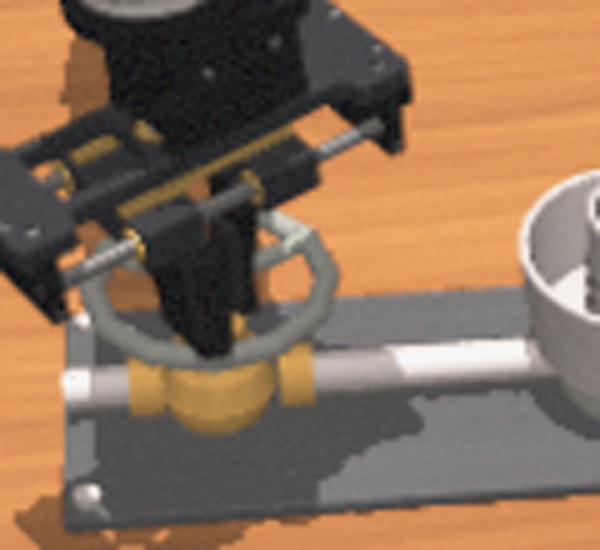

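View pics/stopt.png

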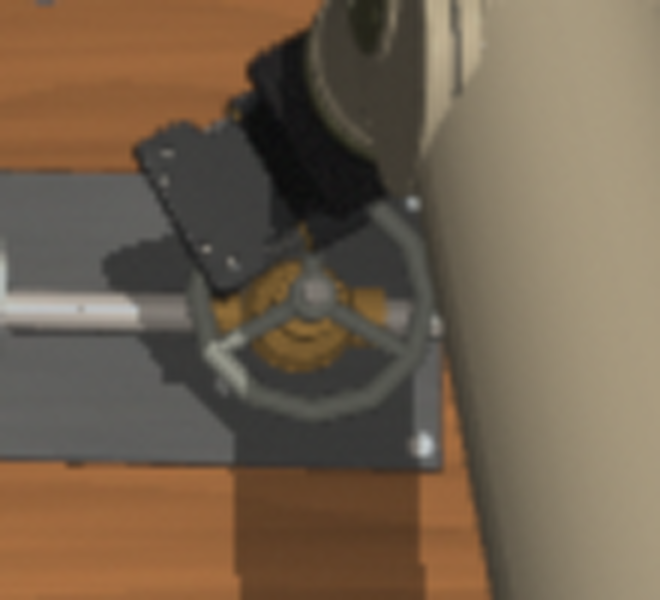

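```bash
python3 -m inch '[{"translation":[0.1,-1.1,-0.2],"spin":0},{"translation":[0,-1.1,0.1],"spin":0},{"translation":[0,-1.1,0.4],"spin":0},{"translation":[0,-1.0,0.6],"spin":0},{"translation":[0,-0.8,0.8],"spin":0}]'; python3 plan.py 14 7
```

```text
time: 25.2
ee_pos: [0.5538, -0.0414, 0.1276]
eef_rot: [0.687, 0.193, -0.686, 0.145]
ft_force: [3.9, -1.2, -10.9]
width: 0.0197
t 25.2 ang 75.5 rad 0.054 z 0.12756759474542975 F [  3.8777  -1.1981 -10.9072] w 0.01970961884626044 tilt [-0.0149  0.0659]
[0.1, -0.8, 1.0] [0.0, -0.5, 1.2] [-0.0, -0.2, 1.3] [-0.0, 0.2, 1.3] [-0.1, 0.5, 1.3] [-0.1, 0.8, 1.1] [-0.1, 1.0, 0.9]
```

```bash
python3 -m inch '[{"translation":[0.1,-0.8,1.0],"spin":0},{"translation":[0,-0.5,1.2],"spin":0},{"translation":[0,-0.2,1.3],"spin":0},{"translation":[0,0.2,1.3],"spin":0},{"translation":[-0.1,0.5,1.3],"spin":0}]'; python3 plan.py 14 8
```

```text
time: 25.82
ee_pos: [0.494, -0.0631, 0.1277]
eef_rot: [0.688, 0.193, -0.684, 0.147]
ft_force: [11.8, -3.3, -19.8]
width: 0.0194
t 25.82 ang 146.6 rad 0.0555 z 0.1276922111516723 F [ 11.7779  -3.3245 -19.7812] w 0.019352599236392005 tilt [-0.0096  0.0649]
[-0.0, 0.8, 1.1] [-0.1, 1.0, 0.9] [-0.1, 1.2, 0.6] [-0.1, 1.3, 0.3] [-0.1, 1.3, -0.0] [-0.1, 1.3, -0.4] [-0.1, 1.2, -0.7] [-0.0, 1.0, -0.9]
```

```bash
python3 -m inch '[{"translation":[0.1,0.8,1.1],"spin":0},{"translation":[0.1,1.0,0.9],"spin":0},{"translation":[0,1.2,0.6],"spin":0},{"translation":[0,1.3,0.3],"spin":0},{"translation":[0,1.3,0],"spin":0}]'; python3 plan.py 14 8
```

```text
time: 26.45
ee_pos: [0.4934, -0.1247, 0.1273]
eef_rot: [0.689, 0.195, -0.683, 0.147]
ft_force: [-0.1, 4.7, 3.9]
width: 0.0193
t 26.45 ang -146.5 rad 0.0563 z 0.1272788828038801 F [-0.1251  4.7319  3.8811] w 0.01927810825502661 tilt [-0.0083  0.0679]
[-0.0, 1.3, -0.4] [-0.1, 1.2, -0.6] [-0.0, 1.0, -0.9] [-0.0, 0.8, -1.1] [-0.0, 0.5, -1.2] [0.0, 0.2, -1.3] [0.0, -0.2, -1.3] [0.1, -0.5, -1.3]
```

```bash
python3 -m inch '[{"translation":[0,1.3,-0.4],"spin":0},{"translation":[0,1.2,-0.6],"spin":0},{"translation":[0,1.0,-0.9],"spin":0},{"translation":[0,0.8,-1.1],"spin":0},{"translation":[0,0.5,-1.2],"spin":0},{"translation":[0,0.2,-1.3],"spin":0}]'; python3 plan.py 14 8; python3 fit.py
```

```text
time: 27.2
ee_pos: [0.5655, -0.1431, 0.1272]
eef_rot: [0.687, 0.197, -0.685, 0.144]
ft_force: [-8.1, 6.6, 5.6]
width: 0.0194
t 27.2 ang -63.0 rad 0.0554 z 0.12723539290736147 F [-8.1274  6.5831  5.5617] w 0.019430517953984965 tilt [-0.0154  0.0722]
[0.1, -0.2, -1.3] [0.1, -0.5, -1.3] [0.1, -0.7, -1.1] [0.1, -1.0, -0.9] [0.1, -1.2, -0.6] [0.1, -1.3, -0.3] [0.1, -1.3, 0.0] [0.1, -1.3, 0.3] 
[ 0.53965946 -0.0940941 ] [-0.42414782 -0.06269395  0.64200379  0.80466065  0.9125505  -0.64261921
 -0.2072586  -0.21537425 -0.18287667 -0.39427894 -0.44114058  0.2046208
  0.50162507  0.36609173]
[ 0.53961603 -0.09415531  0.0550894 ]
```

```bash
python3 -m inch '[{"translation":[0,-0.2,-1.3],"spin":0},{"translation":[0.1,-0.5,-1.3],"spin":0},{"translation":[0.1,-0.7,-1.1],"spin":0},{"translation":[0.1,-1.0,-0.9],"spin":0},{"translation":[0,-1.2,-0.6],"spin":0},{"translation":[0,-1.3,-0.3],"spin":0}]'; python3 plan.py 14 8
```

```text
time: 27.95
ee_pos: [0.5925, -0.081, 0.1277]
eef_rot: [-0.686, -0.192, 0.687, -0.144]
ft_force: [12.4, -1.5, -15.8]
width: 0.0193
t 27.95 ang 13.7 rad 0.0537 z 0.12772725397200096 F [ 12.433  -1.49  -15.833] w 0.019341160646842024 tilt [-0.0179  0.0648]
[0.2, -1.3, -0.3] [0.1, -1.3, 0.2] [0.1, -1.2, 0.5] [0.1, -1.1, 0.8] [0.0, -0.9, 1.0] [0.0, -0.6, 1.2] [0.0, -0.3, 1.3] [-0.0, 0.0, 1.3]
```

```bash
python3 -m inch '[{"translation":[0.2,-1.3,-0.3],"spin":0},{"translation":[0.1,-1.3,0.2],"spin":0},{"translation":[0.1,-1.2,0.5],"spin":0},{"translation":[0.1,-1.1,0.8],"spin":0},{"translation":[0,-0.9,1.0],"spin":0},{"translation":[0,-0.6,1.2],"spin":0}]'; python3 plan.py 14 8
```

```text
time: 28.7
ee_pos: [0.5358, -0.0396, 0.1275]
eef_rot: [0.689, 0.19, -0.684, 0.145]
ft_force: [4.7, 0.4, -2.4]
width: 0.0196
t 28.7 ang 94.8 rad 0.0543 z 0.12749549520868728 F [ 4.7276  0.3797 -2.4156] w 0.019645739013733732 tilt [-0.0074  0.0635]
[0.0, -0.4, 1.3] [-0.0, -0.0, 1.3] [-0.0, 0.3, 1.3] [-0.1, 0.6, 1.2] [-0.1, 0.9, 1.0] [-0.1, 1.1, 0.8] [-0.1, 1.2, 0.5] [-0.1, 1.3, 0.2]
```

```bash
python3 -m inch '[{"translation":[0,-0.4,1.3],"spin":0},{"translation":[0,0,1.3],"spin":0},{"translation":[0,0.3,1.3],"spin":0},{"translation":[0,0.6,1.2],"spin":0},{"translation":[0,0.9,1.0],"spin":0},{"translation":[0,1.1,0.8],"spin":0}]'; python3 plan.py 14 8
```

```text
time: 29.45
ee_pos: [0.4842, -0.0938, 0.1273]
eef_rot: [0.691, 0.191, -0.682, 0.146]
ft_force: [6.5, 3.1, 4.9]
width: 0.0195
t 29.45 ang -179.9 rad 0.0561 z 0.1272694665183696 F [6.5252 3.0998 4.9169] w 0.019457797264722694 tilt [-0.0032  0.0655]
[-0.1, 1.3, 0.4] [-0.1, 1.3, 0.2] [-0.1, 1.3, -0.2] [-0.1, 1.2, -0.5] [-0.0, 1.1, -0.8] [-0.0, 0.9, -1.0] [-0.0, 0.6, -1.2] [0.0, 0.3, -1.3]
```

```bash
python3 -m inch '[{"translation":[0,1.3,0.4],"spin":0},{"translation":[0,1.3,0.2],"spin":0},{"translation":[0,1.3,-0.2],"spin":0},{"translation":[0,1.2,-0.5],"spin":0},{"translation":[0,1.1,-0.8],"spin":0},{"translation":[0,0.9,-1.0],"spin":0}]'; python3 plan.py 14 8
```

```text
time: 30.2
ee_pos: [0.5325, -0.1492, 0.1271]
eef_rot: [0.69, 0.193, -0.682, 0.144]
ft_force: [-3.8, 9.3, 8.3]
width: 0.0192
t 30.2 ang -98.0 rad 0.0561 z 0.12712947143395073 F [-3.7558  9.3103  8.2889] w 0.019166854787674336 tilt [-0.0055  0.0704]
[0.0, 0.6, -1.2] [0.0, 0.3, -1.3] [0.0, 0.0, -1.3] [0.1, -0.3, -1.3] [0.1, -0.6, -1.2] [0.1, -0.9, -1.0] [0.1, -1.1, -0.8] [0.1, -1.3, -0.5]
```

```bash
python3 -m inch '[{"translation":[0,0.6,-1.2],"spin":0},{"translation":[0,0.3,-1.3],"spin":0},{"translation":[0,0,-1.3],"spin":0},{"translation":[0.1,-0.3,-1.3],"spin":0},{"translation":[0.1,-0.6,-1.2],"spin":0}]'; python3 plan.py 9 4
```

```text
time: 30.82
ee_pos: [0.5834, -0.1274, 0.1272]
eef_rot: [-0.686, -0.19, 0.687, -0.142]
ft_force: [-3.3, -3.9, 8.4]
width: 0.0192
t 30.82 ang -38.0 rad 0.0547 z 0.12723913038228293 F [-3.2882 -3.8853  8.3632] w 0.019231261749865374 tilt [-0.0174  0.0664]
[0.1, -0.4, -0.8] [0.0, -0.5, -0.7] [0.1, -0.6, -0.6] [0.1, -0.7, -0.5]
```

```bash
python3 -m inch '[{"translation":[0.1,-0.4,-0.8],"spin":0},{"translation":[0,-0.5,-0.7],"spin":0},{"translation":[0,-0.6,-0.6],"spin":0},{"translation":[0,0,0],"spin":0}]'; python3 plan.py 5 3; python3 -c "
from h import *
look('top','pics/e1.png',6,(280,170,110,100))"
```

```text
time: 31.32
ee_pos: [0.5922, -0.1098, 0.1274]
eef_rot: [-0.684, -0.188, 0.69, -0.141]
ft_force: [3.1, 3.5, 0.1]
width: 0.0196
t 31.32 ang -17.2 rad 0.0543 z 0.1273820089445968 F [3.0821 3.4871 0.1327] w 0.01956512232117308 tilt [-0.0236  0.0621]
[0.1, -0.3, -0.4] [0.0, -0.4, -0.3] [0.0, -0.4, -0.3]
```

View pics/e1.png

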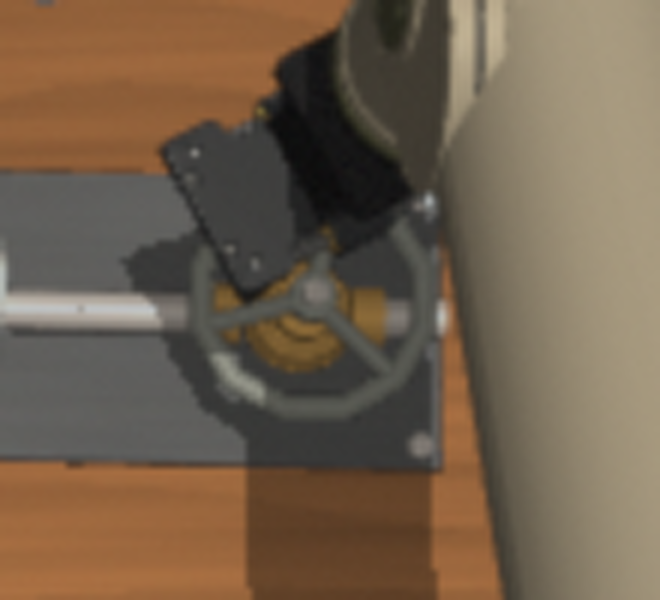

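```bash
python3 -m inch '[{"translation":[0,-0.5,-0.4],"spin":0},{"translation":[0,-0.5,-0.4],"spin":0},{"translation":[0,0,0],"spin":0}]'; python3 plan.py 3 2; python3 -c "
from h import *
look('top','pics/e2.png',6,(280,170,110,100))"
```

```text
time: 31.75
ee_pos: [0.5942, -0.0988, 0.1274]
eef_rot: [-0.684, -0.187, 0.691, -0.141]
ft_force: [1.8, 0.6, 0.6]
width: 0.0196
t 31.75 ang -5.4 rad 0.0541 z 0.12743017982402707 F [1.8174 0.6475 0.5755] w 0.01960553154788777 tilt [-0.0247  0.0605]
[0.1, -0.2, -0.2] [0.0, -0.3, -0.1]
```

View pics/e2.png

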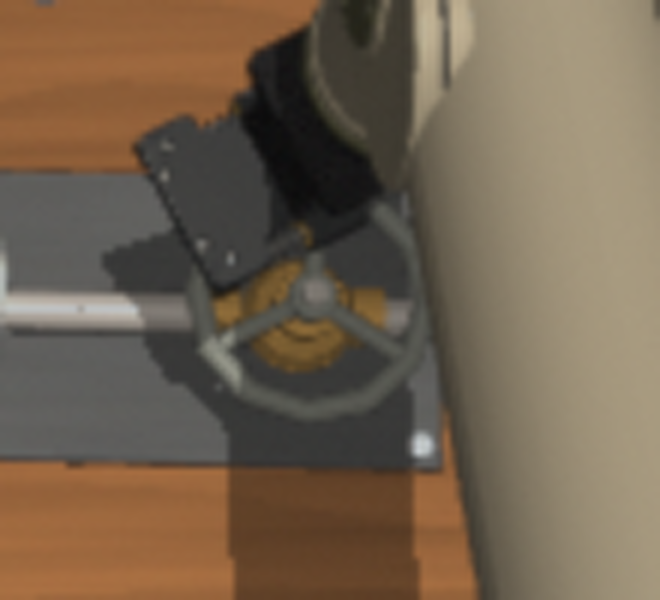

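```bash
cat > cmp.py <<'E'
import cv2,numpy as np,sys
def pol(f):
    g=cv2.cvtColor(cv2.imread(f),cv2.COLOR_BGR2GRAY).astype(np.float32)
    return cv2.warpPolar(g,(130,1440),(315,292),130,cv2.INTER_CUBIC|cv2.WARP_POLAR_LINEAR)
a=pol("pics/stopt.png"); b=pol(sys.argv[1])
for nm,(lo,hi) in dict(spokeR=(10,50),spokeL=(125,165),both=(10,165)).items():
    t=a[lo*4:hi*4,25:118]; best=[]
    for s in range(-60,61):
        x=b[lo*4+s:hi*4+s,25:118]; best.append((float(np.corrcoef(t.ravel(),x.ravel())[0,1]),s/4))
    print(nm,sorted(best)[::-1][:3])
E
python3 cmp.py pics/e2.png; python3 cmp.py pics/e1.png
```

```text
Traceback (most recent call last):
  File "cmp.py", line 9, in <module>
    x=b[lo*4+s:hi*4+s,25:118]; best.append((float(np.corrcoef(t.ravel(),x.ravel())[0,1]),s/4))
                                                  ~~~~~~~~~~~^^^^^^^^^^^^^^^^^^^^^
ValueError: all the input array dimensions except for the concatenation axis must match exactly, but along dimension 1, the array at index 0 has size 14880 and the array at index 1 has size 0
Traceback (most recent call last):
  File "cmp.py", line 9, in <module>
    x=b[lo*4+s:hi*4+s,25:118]; best.append((float(np.corrcoef(t.ravel(),x.ravel())[0,1]),s/4))
                                                  ~~~~~~~~~~~^^^^^^^^^^^^^^^^^^^^^
ValueError: all the input array dimensions except for the concatenation axis must match exactly, but along dimension 1, the array at index 0 has size 14880 and the array at index 1 has size 0
```

```bash
sed -i 's/(10,50)/(16,50)/;s/(10,165)/(16,164)/;s/(125,165)/(125,164)/;s/25:118/30:95/g' cmp.py; python3 cmp.py pics/e2.png; python3 cmp.py pics/e1.png
```

```text
spokeR [(0.9751886126615207, 1.5), (0.9748759972968424, 1.25), (0.9745232070864897, 1.75)]
spokeL [(0.823856540363675, 2.75), (0.8234444154299522, 2.5), (0.8222471352063367, 3.0)]
both [(0.9514442878968684, 2.0), (0.9512277404339975, 1.75), (0.9509085217898833, 2.25)]
spokeR [(0.7068167418387912, -3.5), (0.7064924420027555, -3.75), (0.7064547658661969, -3.25)]
spokeL [(0.6494934527626786, 9.75), (0.6492200120197456, 10.0), (0.6488040811019429, 9.5)]
both [(0.8190161915114097, 8.75), (0.8188802072659324, 9.0), (0.8188688920375953, 8.5)]
```

```bash
python3 -m inch '[{"translation":[0,-0.2,-0.1],"spin":0},{"translation":[0,0,0],"spin":0},{"translation":[0,0,0],"spin":0}]'; python3 plan.py 3 1; python3 -c "
from h import *
look('top','pics/e3.png',6,(280,170,110,100))"; python3 cmp.py pics/e3.png
```

```text
time: 32.17
ee_pos: [0.5943, -0.0969, 0.1274]
eef_rot: [-0.684, -0.187, 0.691, -0.141]
ft_force: [2.5, -1.5, -0.9]
width: 0.0194
t 32.17 ang -3.4 rad 0.0541 z 0.1274290361695022 F [ 2.5431 -1.5276 -0.89  ] w 0.01938707255803209 tilt [-0.0244  0.0604]
[0.1, -0.2, -0.2] 
spokeR [(0.9853297354077021, 0.25), (0.9849938231883377, 0.0), (0.9846592727475005, 0.5)]
spokeL [(0.8621054591636167, 1.5), (0.8615154941729486, 1.75), (0.8608859769183134, 1.25)]
both [(0.9645604912365892, 0.75), (0.9645240778063615, 1.0), (0.9638848073881131, 0.5)]
```

```bash
python3 -m inch '[{"translation":[0,0,0],"spin":0},{"translation":[0,0,0],"spin":0},{"translation":[0,0,0],"spin":0},{"translation":[0,0,0],"spin":0}]'; python3 plan.py 3 1; python3 -c "
from h import *
look('scene','pics/f1.png'); look('top','pics/f2.png',6,(280,170,110,100))"; python3 cmp.py pics/f2.png
```

```text
time: 32.72
ee_pos: [0.5943, -0.0969, 0.1274]
eef_rot: [-0.684, -0.187, 0.691, -0.141]
ft_force: [1.5, -1.7, -2.1]
width: 0.0196
t 32.73 ang -3.4 rad 0.0541 z 0.12744716636442383 F [ 1.4577 -1.6606 -2.0882] w 0.01958906764170907 tilt [-0.0243  0.0605]
[0.1, -0.2, -0.2] 
spokeR [(0.9842064594707544, 0.25), (0.9838331012627847, 0.0), (0.9835354615089554, 0.5)]
spokeL [(0.8638575394147279, 1.5), (0.8633872971630189, 1.75), (0.8625337725262905, 1.25)]
both [(0.9652438313652956, 1.0), (0.9652063252842978, 0.75), (0.9645777855595966, 1.25)]
```

View pics/f1.png

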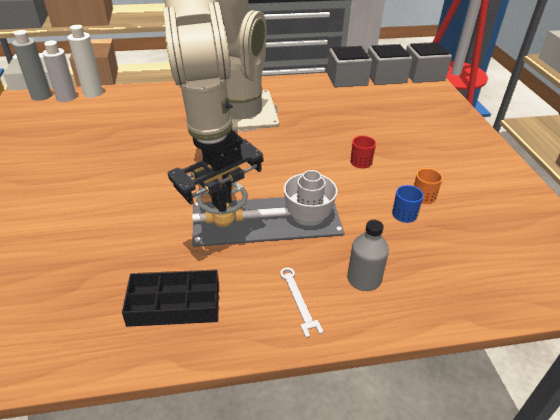

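The final scene view shows both cups nested upright in the bowl at (311,190). The bottle, wrench and tray haven't moved, and the gripper is still on the handle.

```bash
python3 -c "
from bench import close_job
print(close_job())"
```

```text
the job is handed in; nothing more can be done
None
```

The job is done and handed in at about 33 s. The middle steel cup stands upright in the bowl and the small cup stands upright inside it. I turned the valve clockwise to its stop, then backed it off two full turns. The gripper is still holding the handle.

- **Valve position:** I judged this against readings taken at the stop. The tool position matches to about 0.1°. The top-camera comparison of the wheel spokes says the wheel is about 0–1.5° short of two full turns; I trust the higher figure less because of shadow on that spoke.
- **Stop:** it was a hard stop, with the handle not moving under repeated pushes of about 15–20 N.
- **Forces:** the highest single component I read at the wrist was about 29 N, and it was about 2 N at the end.
- **Tool tilt:** pressing against the stop left the tool leaning about 3.7°, which I couldn't correct with the moves available. The grip stayed firm, with the fingers 19.6 mm apart on the handle.
- **Other objects:** in the last picture the bottle, wrench and tray look unmoved from the first one.

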